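# Pack the tyre levers into the slide-lid case

### The arm

A 6-joint arm with a two-finger parallel gripper is mounted at the origin on the work surface. World frame = base frame: x ahead of the robot, y to its left, z up, the work surface at z = 0. Lengths are in m, angles in rad, forces in N, time in s.
With the tool pointing down it reaches from about 0.4 to 0.825 m from the base axis. Payload 7 kg.
Tool frame: the origin (TCP) lies midway between the tips of the shut fingers; the grasp point (between the pads) lies 19 mm behind it; y points along the fingers, x is the direction in which the jaws open and shut, and the axes are right-handed (so a half turn about y gives the same grasp; the last joint's range is limited). The gripper opens to 88 mm and grips with 3 to 60 N. Pads are 19 mm wide; open, the fingers measure 130 mm over their backs; the gripper's body (78 mm by 193 mm) begins 47 mm behind the grasp point.
Start: joints at [-1.021, 0.359, 0.012, 0, -1.224, -0.288], TCP at [0.175, -0.652, 0.227] pointing down, gripper open.
Joint ranges: [-3.07, 3.07], [-1.43, 2.12], [-1.02, 1.25], [-3.03, 1.67], [-3.05, -0], [-3.03, 3.03]. Speed limits (rad/s): [2.39, 2.39, 3.01, 3.14, 3.14, 3.14].

### API

Orientations are given as a unit quaternion [w, x, y, z].
In Python, from workcell import observe, camera, close_job gives the robot as it stands. The module is installed in compiled form; this text tells all that it offers.
- The arm moves only by the tool jog_arm, never from a script. Its argument "moves" is one flat list of numbers, 4 for each row, row after row: the shift along the world's x, y, z in mm, then the turn about the world's z in rad. In form: [x, y, z, twist, x, y, z, twist, ...]. A call has 1 to 20 rows; each row is the pose to reach, as a shift and turn from the pose commanded when the call began; what a row does not reach only later rows make up. A row lasts 1/12 s, in which the tool goes at most 41.7 mm and 7.16 degrees, less where a joint would pass 70% of its speed; a pose out of reach is approached as far as the arm can. A call with a gripper value outside its range is refused whole. "fingers" is the opening, from -1 (shut) to 1 (fully open), set as the call begins (left out, the last holds). The fingers move at their own pace and stop on an object; the grip force is fixed at half the most. Time passes only in rows, so rows that repeat a pose let the fingers close. It gives the time, the measured TCP pose, the force and the opening at its end, in the units of the state.
- observe(): the state, without advancing time (a new reading comes with each control period).
- camera(name): name is "scene" or "side" or "wrist"; returns a dict with "pixels" (400x640x3 uint8, red, green, blue), "fx", "fy", "cx", "cy" (pixels), "pose" (4x4, takes a point from camera to world coordinates); the wrist camera has in their place "hand_eye" (4x4, takes a point from camera to tool coordinates, whose origin is the TCP and whose axes are the tool frame's). Camera axes: x right, y down, z forward; pixel columns grow to the right and rows downward; lengths in m; the calibration is good to about 2 mm. A picture is of the moment at which its call begins: read the wrist's pose just before it. There is no depth.
- close_job(): hands the job in, once; it reports no verdict.
The state is a dict: "t": time; "joint_pos": joint angles; "qd": joint speeds; "joint_efforts": joint torques, N m; "ee_pos": TCP position; "orientation": TCP orientation; "force": force on the tool from outside, world axes, zero at the start; "torque": the same for the moment, N m; "grip_width": opening from 0.0 (shut) to 1.0 (fully open).
Only numpy, scipy, OpenCV 4.12 (cv2) and the standard library are available. Lean on these libraries where they do the work, as an engineer would, in place of code of your own. Each camera call takes 0.05 s, during which the arm holds its last target.

### The job

The bicycle's tyre levers belong in the slide-lid case on the hall bench: slide the lid all the way out, turn round the lever that is already inside, and lay every lever from the bench in too, each flat on the case's floor and along its short way, all with their hooked ends at the mouth, the end where the lid slides out. Then slide the lid fully home, over its little ridge, and leave the dish, bell, carabiner and keys where they are.

Things in the scene. Friction and masses are not known exactly. Their poses are not given: they have to be found in the camera images.
- case: fixed wooden case, 144 (x) by 246 (y), 40 mm high, origin under its centre. Inside 128 (x) by 226 (y), floor 5 mm above the origin. Sides and closed end (-x) are 40 mm high; the mouth end (+x, where the lid slides out) is 26 mm high plus a 3.5 mm ridge. Levers lie along x, hooks to +x; five fit 40 mm apart (y = -80 to 80 mm) with room for fingers between.
- lid (a joint): flat plywood lid, 140 by 235 mm, 5 mm thick, 30 to 35 mm above the case's origin. 0 m = fully shut; grows as it slides out along the case's +x to its stop at 0.125 m (case fully open); it stays where left. Sliding takes about 2 N; the last 11 mm to shut go over a sprung ridge and take up to about 12 N, then it stays shut. Starts ajar at 20 to 60 mm.
- lid_knob (a point): centre of the lid's upright round steel knob, 24 mm in diameter and 22 mm high, standing on the lid's top face (11 mm below this point); it travels with the lid
- lever_in_mid (a point): centre (mid-length, half-way up) of a black plastic tyre lever, 112 mm long, 12 mm thick, both faces alike: 10 mm wide shaft, 20 mm wide blade over the last 30 mm of one end, small side hook (15 mm wide in all) at the other. x runs along it to the hooked end. About 30 g. It starts in the case on the floor, pointing the wrong way.
- lever0_mid (a point): centre (mid-length, half-way up) of a black plastic tyre lever, 112 mm long, 12 mm thick, both faces alike: 10 mm wide shaft, 20 mm wide blade over the last 30 mm of one end, small side hook (15 mm wide in all) at the other. x runs along it to the hooked end. About 30 g. It starts flat on the bench beside the case, at any yaw, or is absent.
- lever1_mid (a point): centre (mid-length, half-way up) of a black plastic tyre lever, 112 mm long, 12 mm thick, both faces alike: 10 mm wide shaft, 20 mm wide blade over the last 30 mm of one end, small side hook (15 mm wide in all) at the other. x runs along it to the hooked end. About 30 g. It starts flat on the bench beside the case, at any yaw, or is absent.
- lever2_mid (a point): centre (mid-length, half-way up) of a black plastic tyre lever, 112 mm long, 12 mm thick, both faces alike: 10 mm wide shaft, 20 mm wide blade over the last 30 mm of one end, small side hook (15 mm wide in all) at the other. x runs along it to the hooked end. About 30 g. It starts flat on the bench beside the case, at any yaw, or is absent.
- lever3_mid (a point): centre (mid-length, half-way up) of a black plastic tyre lever, 112 mm long, 12 mm thick, both faces alike: 10 mm wide shaft, 20 mm wide blade over the last 30 mm of one end, small side hook (15 mm wide in all) at the other. x runs along it to the hooked end. About 30 g. It starts flat on the bench beside the case, at any yaw, or is absent.
- lever_in_hook (a point): the hooked end of lever_in: a point on its middle line, half-way up, 52 mm from its centre
- lever0_hook (a point): the hooked end of lever0: a point on its middle line, half-way up, 52 mm from its centre
- lever1_hook (a point): the hooked end of lever1: a point on its middle line, half-way up, 52 mm from its centre
- lever2_hook (a point): the hooked end of lever2: a point on its middle line, half-way up, 52 mm from its centre
- lever3_hook (a point): the hooked end of lever3: a point on its middle line, half-way up, 52 mm from its centre
- dish: blue ceramic ring dish, 90 mm wide, 28 mm high, origin under its centre; not part of the job, leave it alone
- bell: red plastic bicycle bell with thumb lever, 54 mm wide, 39 mm high, origin under its centre; not part of the job, leave it alone
- carabiner: steel carabiner, 72 mm long, 9 mm thick, lying flat, origin under its centre; not part of the job, leave it alone
- keys: two nickel keys on a small ring, 60 mm by 40 mm, 5 mm high, origin under its centre; not part of the job, leave it alone
Mind the look-alikes: they are no part of the job. Leave any white look-alike of the part that bears lever1_mid alone.

How it is judged:
By the outcome, as a careful person would: the job done as asked, in the order asked, and still so for the second after the job is handed in, with the robot touching nothing.
Of lever0, lever1, lever2, lever3 only 3 to 4 are there at a start; the rules pass over those that are not, and their reading is None.
At some moment in a run one of lever_in, lever0, lever1, lever2, lever3 may be knocked a few centimetres aside while the robot is not near it.
Once in a run the grip may slacken for a moment while it holds something.
It also fails if it takes over 200 s, if anything falls off the work surface, if the arm or the gripper's body presses on something with over 40 N, if the wrist force passes 120 N, or if a joint passes its speed limit or range.

## Working session

There is one attempt and no reset: what is moved stays moved. The work goes in short steps, Python scripts to look and compute and a tool call to move; the robot and the scene stay as the last step left them, time stands still between calls to the robot, and variables do not carry over. Pictures are saved under pics/ and viewed, and the job is handed in when it is done.

Besides the shell and the picture viewer there is one more tool, called after "Emit:" as name(argument=value, ...) on one line, values as JSON. jog_arm: Moves the arm, as the interface text tells. Its arguments: {"type":"object","properties":{"moves":{"type":"array"},"fingers":{"type":"number"}},"required":["moves"]}

```bash
mkdir -p pics; cat > h.py <<'E'
import numpy as np, cv2
from workcell import observe, camera, close_job
from scipy.spatial.transform import Rotation as R
def snap(name,fn):
    o=observe(); c=camera(name); cv2.imwrite('pics/'+fn,c['pixels'][:,:,::-1]); 
    if name=='wrist':
        q=np.array(o['orientation']); T=np.eye(4); T[:3,:3]=R.from_quat(q[[1,2,3,0]]).as_matrix(); T[:3,3]=o['ee_pos']
        c['pose']=T@np.array(c['hand_eye'])
    c['pose']=np.array(c['pose'])
    return c
def ray(c,u,v,z):
    d=c['pose'][:3,:3]@np.array([(u-c['cx'])/c['fx'],(v-c['cy'])/c['fy'],1]); p=c['pose'][:3,3]
    return p+d*(z-p[2])/d[2]
def proj(c,P):
    q=np.linalg.inv(c['pose'])@np.append(P,1); return q[0]/q[2]*c['fx']+c['cx'],q[1]/q[2]*c['fy']+c['cy']
E
python3 - <<'E'
from h import *
import pickle
print(observe())
for n in ['scene','side','wrist']:
    c=snap(n,n+'0.png'); print(n,c['fx'],c['cx'],c['cy'],c['pose'].round(3).tolist()); pickle.dump(c,open(n+'0.pkl','wb'))
E
```

```text
{'t': 0.0, 'joint_pos': array([-1.02092420e+00,  3.59392061e-01,  1.10589931e-02, -3.67846529e-04,
       -1.22410903e+00, -2.88084460e-01]), 'qd': array([0.0006846 , 0.00156434, 0.00076814, 0.00166356, 0.00124982,
       0.00074503]), 'joint_efforts': array([ 1.08209399e-03, -5.82713950e+01,  2.93052542e+01,  6.99670315e+00,
        6.77254808e-03, -2.28512208e-04]), 'ee_pos': array([ 0.17453435, -0.65153057,  0.22561622]), 'orientation': array([-0.43099704,  0.42999818,  0.56127847, -0.56063321]), 'force': array([0.38745978, 0.06500584, 0.61664597]), 'torque': array([-0.04455664, -0.00112643, -0.02012833]), 'grip_width': 0.9987484696605382}
scene 474.75176787362005 325.80910184232613 197.94921533922303 [[0.196, 0.805, -0.56, 1.287], [0.981, -0.162, 0.111, -0.093], [-0.002, -0.571, -0.821, 1.116], [0.0, 0.0, 0.0, 1.0]]
side 427.65766849211064 321.38946829231764 203.2853229709119 [[-0.974, -0.172, 0.15, 0.401], [-0.227, 0.689, -0.688, 0.843], [0.015, -0.704, -0.71, 0.893], [0.0, 0.0, 0.0, 1.0]]
wrist 296.48949734836685 319.4763668599028 197.8650732216483 [[-0.258, 0.922, 0.287, 0.095], [0.966, 0.246, 0.078, -0.672], [0.002, 0.298, -0.955, 0.385], [0.0, 0.0, 0.0, 1.0]]
```

View pics/scene0.png

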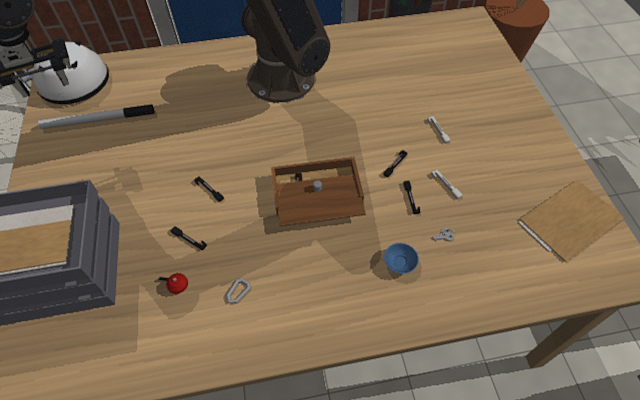

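View pics/side0.png

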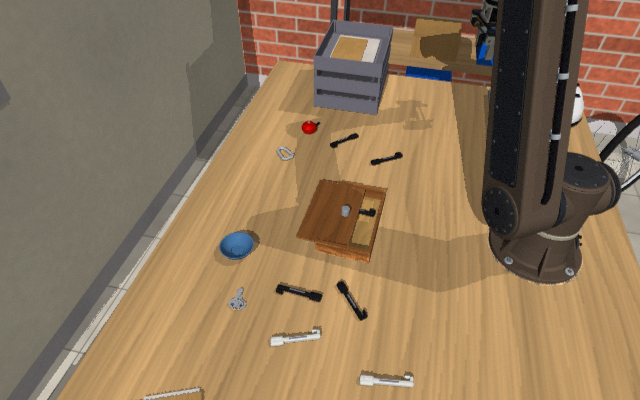

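View pics/wrist0.png

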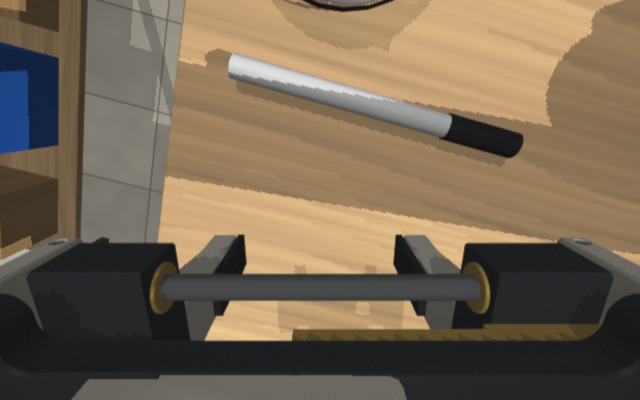

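Four black levers are on the bench: scene (209,189), (188,238), (396,163) and (411,197). The two white look-alikes are at the right, and the case is at (318,190) with its lid ajar. Next I measure.

```bash
cat >> h.py <<'E'
def levers(c,rois,z=0.006,thr=70):
    im=c['pixels'].astype(int); m=(im.max(2)<thr).astype(np.uint8); out=[]
    for (u0,v0,u1,v1) in rois:
        s=np.zeros_like(m); s[v0:v1,u0:u1]=m[v0:v1,u0:u1]
        n,l,st,_=cv2.connectedComponentsWithStats(s,connectivity=8)
        if n<2: out.append(None); continue
        k=1+st[1:,4].argmax(); v,u=np.nonzero(l==k)
        P=np.array([ray(c,a,b,z)[:2] for a,b in zip(u,v)])
        (cx,cy),(w,hh),a=cv2.minAreaRect((P*1000).astype(np.float32))
        mu=P.mean(0); _,_,V=np.linalg.svd(P-mu); t=(P-mu)@V[0]; n_=(P-mu)@V[1]
        prof=[np.ptp(n_[(t>=x)&(t<x+.012)])*1000 if ((t>=x)&(t<x+.012)).any() else 0 for x in np.arange(t.min(),t.max(),.012)]
        out.append((np.round([cx,cy],1),np.round([w,hh],1),'dir',V[0].round(3),'yaw',round(float(np.arctan2(V[0][1],V[0][0])),3),'prof',np.round(prof,0).tolist(),len(u)))
    return out
E
python3 - <<'E'
from h import *
import pickle
c=pickle.load(open('scene0.pkl','rb')); s=pickle.load(open('side0.pkl','rb'))
for o in levers(c,[(185,170,230,210),(160,220,215,255),(375,145,412,182),(398,176,425,218)],0.010,60): print(o)
print()
for o in levers(s,[(368,148,408,168),(325,130,362,150),(330,278,370,322),(270,280,326,304)],0.010,60): print(o)
sc=c['pixels'][:,:,::-1];sd=s['pixels'][:,:,::-1]
def cr(im,u0,v0,u1,v1,f): return cv2.resize(im[v0:v1,u0:u1],None,fx=f,fy=f,interpolation=cv2.INTER_CUBIC)
cv2.imwrite('pics/a.png',np.vstack([cr(sc,160,140,270,260,3),]))
cv2.imwrite('pics/b.png',cr(sc,260,140,440,240,4))
cv2.imwrite('pics/c.png',cr(sd,280,170,400,330,3.7))
cv2.imwrite('pics/d.png',cr(sd,270,110,420,170,5))
E
```

```text
(array([ 434.1, -269.5]), array([114. ,  20.9]), 'dir', array([0.798, 0.602]), 'yaw', 0.646, 'prof', [18.0, 19.0, 7.0, 3.0, 3.0, 8.0, 13.0, 17.0, 19.0, 19.0], 137)
(array([ 587.1, -332.4]), array([111.2,  21.8]), 'dir', array([0.675, 0.738]), 'yaw', 0.83, 'prof', [19.0, 20.0, 18.0, 4.0, 5.0, 5.0, 10.0, 21.0, 21.0, 17.0], 166)
(array([449.1, 281.9]), array([ 19.3, 115.5]), 'dir', array([ 0.679, -0.734]), 'yaw', -0.824, 'prof', [19.0, 18.0, 10.0, 3.0, 3.0, 10.0, 10.0, 16.0, 18.0, 18.0], 122)
(array([575.9, 294.1]), array([ 21.2, 113.7]), 'dir', array([ 1.   , -0.025]), 'yaw', -0.025, 'prof', [16.0, 19.0, 15.0, 9.0, 4.0, 4.0, 9.0, 18.0, 20.0, 17.0], 141)

(array([ 429.6, -265.5]), array([113.7,  25. ]), 'dir', array([0.795, 0.607]), 'yaw', 0.653, 'prof', [25.0, 23.0, 12.0, 8.0, 9.0, 10.0, 15.0, 22.0, 21.0, 16.0], 117)
(array([ 583.2, -329.2]), array([112.6,  23.8]), 'dir', array([0.661, 0.75 ]), 'yaw', 0.849, 'prof', [21.0, 21.0, 15.0, 10.0, 11.0, 7.0, 13.0, 19.0, 23.0, 19.0], 102)
(array([445.7, 283.1]), array([ 22.2, 112.4]), 'dir', array([-0.671,  0.741]), 'yaw', 2.307, 'prof', [19.0, 20.0, 17.0, 11.0, 5.0, 4.0, 10.0, 21.0, 21.0, 18.0], 216)
(array([572.8, 294.6]), array([110.6,  23.5]), 'dir', array([-1.   ,  0.011]), 'yaw', 3.131, 'prof', [24.0, 23.0, 12.0, 6.0, 7.0, 13.0, 14.0, 20.0, 21.0, 15.0], 239)
```

View pics/a.png

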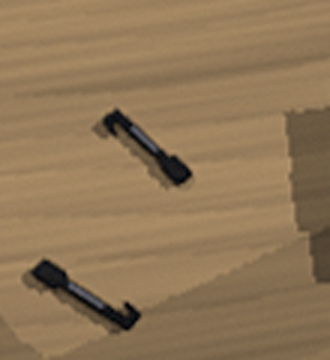

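View pics/b.png

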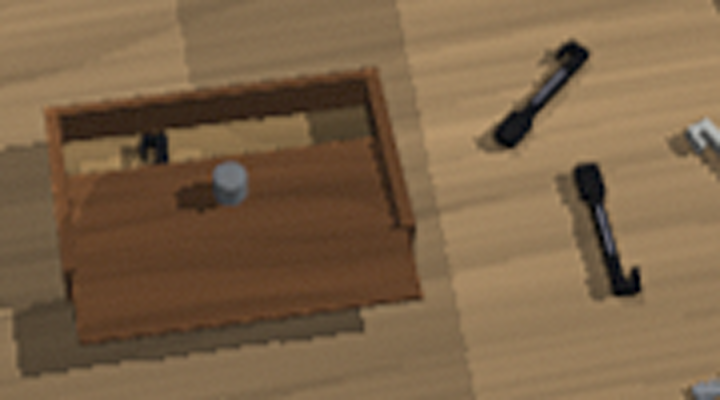

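View pics/c.png

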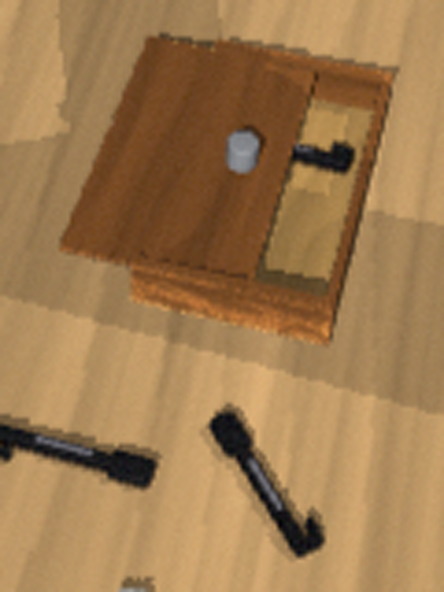

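View pics/d.png

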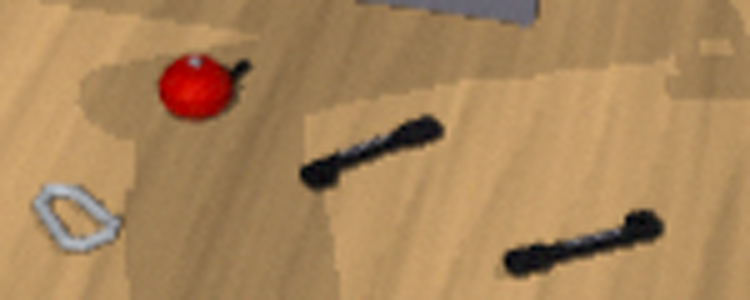

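```bash
python3 - <<'E'
from h import *
import pickle
c=pickle.load(open('scene0.pkl','rb')); s=pickle.load(open('side0.pkl','rb'))
for n,u,v,z in [('bl',45,110,.04),('br',377,68,.04),('fr',412,226,.04),('lidl',78,340,.035),('lidr',420,298,.035),('lidbackL',70,180,.035),('knobtop',231,172,.057)]:
    print(n,ray(c,260+u/4,140+v/4,z).round(4))
print()
f=3.7
for n,u,v,z in [('bl',397,68,.04),('br',333,312,.04),('lidL',148,36,.035),('lidR',62,248,.035),('lidbackL',317,76,.035),('lidbackR',255,278,.035),('knobtop',243,136,.057)]:
    print(n,ray(s,280+u/f,170+v/f,z).round(4))
E
```

```text
bl [ 0.4167 -0.0821  0.04  ]
br [0.4258 0.162  0.04  ]
fr [0.5684 0.1533 0.04  ]
lidl [ 0.6113 -0.0862  0.035 ]
lidr [0.6239 0.1455 0.035 ]
lidbackL [ 0.4788 -0.073   0.035 ]
knobtop [0.5105 0.0371 0.057 ]

bl [ 0.4085 -0.0911  0.04  ]
br [0.4214 0.162  0.04  ]
lidL [ 0.6091 -0.0853  0.035 ]
lidR [0.6167 0.1472 0.035 ]
lidbackL [ 0.4689 -0.072   0.035 ]
lidbackR [0.4789 0.1414 0.035 ]
knobtop [0.5103 0.0287 0.057 ]
```

```bash
cat >> h.py <<'E'
def phi():
    o=observe(); q=np.array(o['orientation']); M=R.from_quat(q[[1,2,3,0]]).as_matrix()
    return float(np.arctan2(M[1,0],M[0,0])), M, o
E
python3 - <<'E'
from h import *
p,M,o=phi(); print(p); print(M.round(3)); print(o['joint_pos'].round(3))
E
```

```text
1.8325249155426704
[[-0.259 -0.    -0.966]
 [ 0.966  0.001 -0.259]
 [ 0.001 -1.     0.   ]]
[-1.021  0.359  0.011 -0.    -1.224 -0.288]
```

Emit:
jog_arm(moves=[40,80,-10,0.1,80,160,-10,0.2,120,240,-20,0.4,150,300,-30,0.5,180,360,-40,0.6,200,410,-40,0.7,220,450,-40,0.8,240,490,-40,0.9,260,530,-40,1.0,280,570,-40,1.1,300,610,-40,1.2,310,640,-40,1.25,325,660,-40,1.264,336,685,-40,1.264,336,685,-40,1.264,336,685,-40,1.264,336,685,-40,1.264,336,685,-40,1.264], fingers=0)

```text
t: 1.65
ee_pos: [0.5047, 0.0223, 0.187]
orientation: [-0.016, 0.016, 0.707, -0.707]
force: [0.7, -0.9, 1.2]
grip_width: 0.499
```

```bash
python3 - <<'E'
from h import *
p,M,o=phi(); print(p,o['ee_pos'],o['joint_pos'].round(3),o['grip_width'],o['t'])
import pickle
c=snap('wrist','w1.png'); pickle.dump(c,open('w1.pkl','wb'))
E
```

```text
3.0970980739178584 [0.50465231 0.02226607 0.1870154 ] [ 0.434  0.109 -0.414 -0.    -1.047 -0.478] 0.49915998956124835 1.65
```

View pics/w1.png

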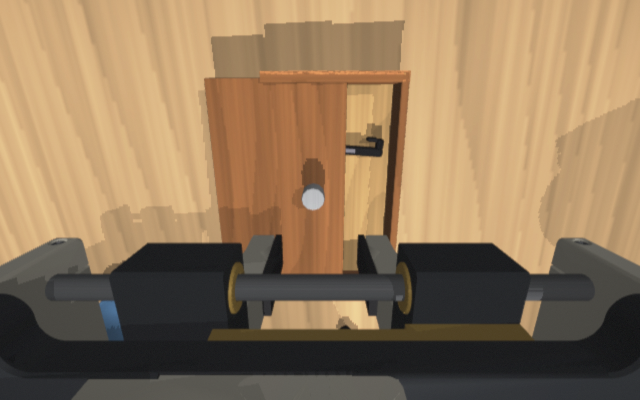

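```bash
python3 - <<'E'
from h import *
import pickle
c=pickle.load(open('w1.pkl','rb'))
print(ray(c,313,199,.057), 'tcp',proj(c,[.5047,.0223,.187]))
for n,u,v,z in [('back-left(-y)',409,73,.04),('lid-L front',206,80,.035),('lidbackL',347,83,.035),('mouth',262,80,.040),('hooktip',381,146,.013)]: print(n,ray(c,u,v,z).round(4))
E
```

```text
[0.51085505 0.03325664 0.057     ] tcp (np.float64(317.80101429104985), np.float64(247.21573826947895))
back-left(-y) [ 0.4134 -0.0834  0.04  ]
lid-L front [ 0.6099 -0.0864  0.035 ]
lidbackL [ 0.4722 -0.0774  0.035 ]
mouth [ 0.5543 -0.0835  0.04  ]
hooktip [ 0.4335 -0.0114  0.013 ]
```

Emit:
jog_arm(moves=[6,11,0,0,6,11,-30,0,6,11,-60,0,6,11,-90,0,6,11,-110,0,6,11,-125,0,6,11,-135,0,6,11,-140,0,6,11,-143,0,6,11,-143,0])

```text
t: 2.53
ee_pos: [0.5105, 0.0309, 0.044]
orientation: [0.016, -0.016, -0.707, 0.707]
force: [0.2, 0.3, -0.1]
grip_width: 0.501
```

Emit:
jog_arm(moves=[0,0,0,0,0,0,0,0,0,0,0,0,0,0,0,0,0,0,0,0,0,0,0,0], fingers=-1)

```text
t: 3.03
ee_pos: [0.5109, 0.0313, 0.0446]
orientation: [-0.015, 0.016, 0.707, -0.707]
force: [-0.1, -0.6, 5.2]
grip_width: 0.258
```

Emit:
jog_arm(moves=[8,0,0,0,16,-1,0,0,24,-1,0,0,32,-1,0,0,40,-2,0,0,48,-2,0,0,52,-2,0,0,56,-3,0,0,60,-3,0,0,60,-3,0,0])

```text
t: 3.87
ee_pos: [0.5719, 0.0287, 0.0446]
orientation: [-0.015, 0.016, 0.707, -0.707]
force: [1.1, 2.0, 4.8]
grip_width: 0.265
```

```bash
python3 - <<'E'
from h import *
p,M,o=phi(); print(p,o['ee_pos'],o['force'],o['grip_width'],o['t'])
import pickle
c=snap('side','s2.png'); pickle.dump(c,open('s2.pkl','wb'))
cv2.imwrite('pics/s2c.png',cv2.resize(c['pixels'][160:340,240:420,::-1],None,fx=3.3,fy=3.3,interpolation=cv2.INTER_CUBIC))
E
```

```text
3.097012698757914 [0.5718573  0.02867859 0.04457987] [1.09736078 1.9618408  4.81712717] 0.2648182415487715 3.8667
```

View pics/s2c.png

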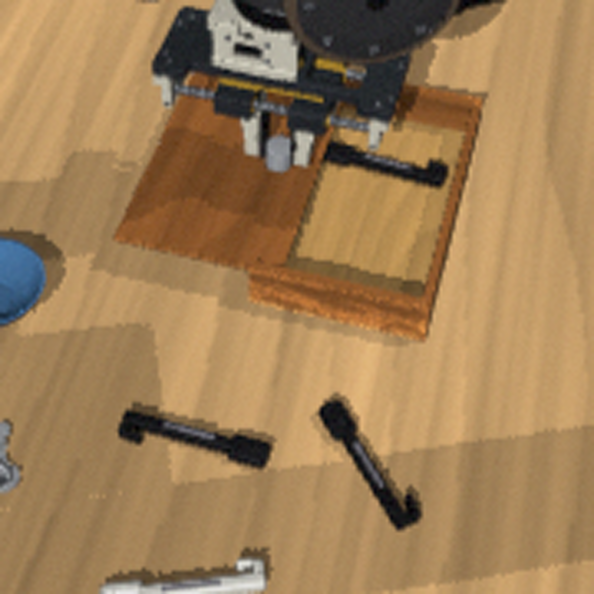

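Lid moved with the knob, and the levers are unchanged. I keep pulling in small steps until I feel the stop.

Emit:
jog_arm(moves=[3,0,0,0,6,0,0,0,9,0,0,0,12,-1,0,0,12,-1,0,0])

```text
t: 4.33
ee_pos: [0.5837, 0.0281, 0.0446]
orientation: [-0.015, 0.017, 0.707, -0.706]
force: [0.6, 3.7, 4.9]
grip_width: 0.266
```

Emit:
jog_arm(moves=[2,0,0,0,4,0,0,0,4,0,0,0])

```text
t: 4.58
ee_pos: [0.5855, 0.028, 0.0445]
orientation: [-0.016, 0.015, 0.707, -0.707]
force: [-6.7, 6.5, 11.5]
grip_width: 0.263
```

Emit:
jog_arm(moves=[0,0,0,0,0,0,0,0,0,0,0,0,0,0,30,0,0,0,60,0,-40,0,100,0,-80,0,130,0,-120,0,150,0,-150,0,160,0,-150,0,160,0], fingers=0)

```text
t: 5.42
ee_pos: [0.4332, 0.0263, 0.2058]
orientation: [-0.015, 0.017, 0.707, -0.706]
force: [0.9, -0.3, -0.3]
grip_width: 0.498
```

```bash
python3 - <<'E'
from h import *
p,M,o=phi(); print(p,o['ee_pos'],o['force'],o['grip_width'],o['t'])
import pickle
for n in ['wrist','side','scene']:
    c=snap(n,n+'3.png'); pickle.dump(c,open(n+'3.pkl','wb'))
    if n=='side': cv2.imwrite('pics/s3c.png',cv2.resize(c['pixels'][160:340,240:420,::-1],None,fx=3.3,fy=3.3,interpolation=cv2.INTER_CUBIC))
E
```

```text
3.096094549054318 [0.4331887  0.02632476 0.20582587] [ 0.86699803 -0.32793354 -0.30434955] 0.4982352767486318 5.4167
```

View pics/s3c.png

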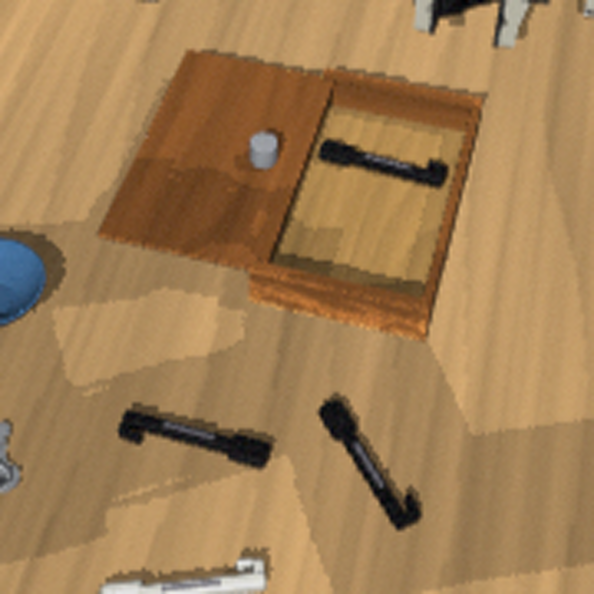

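View pics/wrist3.png

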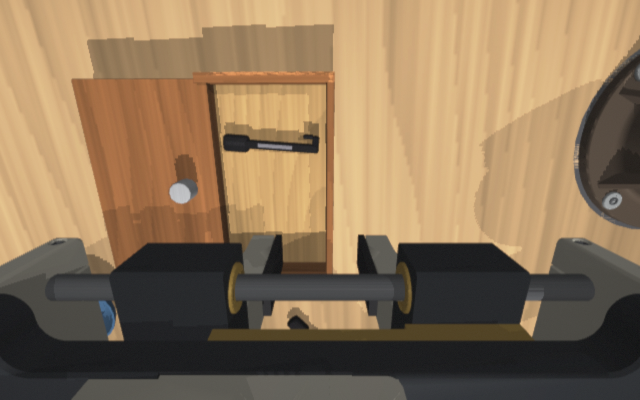

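```bash
python3 - <<'E'
from h import *
import pickle
c=pickle.load(open('wrist3.pkl','rb')); s=pickle.load(open('side3.pkl','rb')); b=pickle.load(open('scene3.pkl','rb'))
print('knob',ray(c,181,193,.057).round(4))
for n,u,v,z in [('-y mouth top',193,73,.04),('-y back top',334,73,.04),('-y back inner',328,82,.04),('back inner lower',330,270,.04),('lidback -y',209,85,.035),('lidback +y',228,262,.035),('lid front',73,80,.035)]: print(n,ray(c,u,v,z).round(4))
print('lever in')
print(levers(c,[(218,128,325,158)],.013,60))
r=levers(s,[(336,200,376,218)],.013,60);print(r)
print(levers(b,[(270,160,365,215)],.013,45))
f=3.3
for n,u,v,z in [('-y back',485,95,.04),('+y back',428,325,.04),('+y back top edge',428,320,.04),('-y mouth',330,68,.04),('+y mouth',250,272,.04),('floor ib',0,0,0)]: print(n,ray(s,240+u/f,160+v/f,z).round(4))
sc=b['pixels'][:,:,::-1]
cv2.imwrite('pics/b3.png',cv2.resize(sc[145:245,262:382],None,fx=6,fy=6,interpolation=cv2.INTER_CUBIC))
E
```

```text
knob [0.5828 0.0301 0.057 ]
-y mouth top [ 0.5555 -0.0907  0.04  ]
-y back top [ 0.4127 -0.0841  0.04  ]
-y back inner [ 0.4191 -0.0758  0.04  ]
back inner lower [0.4248 0.1422 0.04  ]
lidback -y [ 0.5429 -0.079   0.035 ]
lidback +y [0.5518 0.1282 0.035 ]
lid front [ 0.6831 -0.0903  0.035 ]
lever in
[(array([488. , -14.3]), array([ 18.8, 110.8]), 'dir', array([-0.997,  0.074]), 'yaw', 3.067, 'prof', [19.0, 18.0, 16.0, 7.0, 2.0, 2.0, 8.0, 19.0, 19.0, 17.0], 790)]
[(array([487.2, -11.9]), array([ 26.4, 111.1]), 'dir', array([-0.997,  0.075]), 'yaw', 3.067, 'prof', [21.0, 22.0, 21.0, 16.0, 9.0, 9.0, 15.0, 25.0, 26.0, 17.0], 170)]
[(array([517.3, -14.1]), array([31.7, 16.3]), 'dir', array([ 0.993, -0.118]), 'yaw', -0.119, 'prof', [6.0, 17.0, 14.0], 42)]
-y back [ 0.4092 -0.0891  0.04  ]
+y back [0.4202 0.1752 0.04  ]
+y back top edge [0.4209 0.1705 0.04  ]
-y mouth [ 0.5493 -0.0906  0.04  ]
+y mouth [0.5632 0.1571 0.04  ]
floor ib [ 0.8923 -0.1529  0.    ]
```

View pics/b3.png

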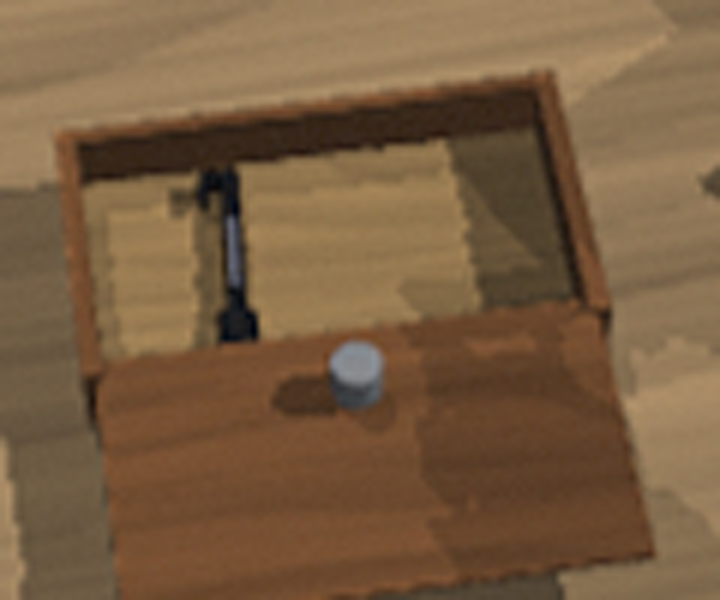

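Emit:
jog_arm(moves=[10,-8,0,-0.12,20,-16,0,-0.24,30,-24,0,-0.36,40,-30,0,-0.48,54,-40,0,-0.6,54,-40,-10,-0.72,54,-40,-20,-0.84,54,-40,-30,-0.96,54,-40,-40,-1.08,54,-40,-50,-1.2,54,-40,-60,-1.32,54,-40,-70,-1.44,54,-40,-80,-1.56,54,-40,-80,-1.6,54,-40,-80,-1.6,54,-40,-80,-1.6])

```text
t: 6.9
ee_pos: [0.4906, -0.0132, 0.1229]
orientation: [0.518, -0.518, -0.481, 0.482]
force: [-0.4, -0.7, 0.1]
grip_width: 0.501
```

```bash
python3 - <<'E'
from h import *
p,M,o=phi(); print(p,o['ee_pos'],o['joint_pos'].round(3),o['t'])
import pickle
c=snap('wrist','w4.png'); pickle.dump(c,open('w4.pkl','wb'))
print(levers(c,[(0,0,640,225)],.013,60))
E
```

```text
1.4980092088435024 [ 0.49061022 -0.01320738  0.12294977] [ 0.375  0.154 -0.528  0.    -0.89  -2.018] 6.9
[(array([ 432.2, -259.6]), array([100.1,  23.4]), 'dir', array([0.84 , 0.542]), 'yaw', 0.573, 'prof', [16.0, 16.0, 10.0, 10.0, 15.0, 18.0, 23.0, 23.0, 21.0], 1720)]
```

View pics/w4.png

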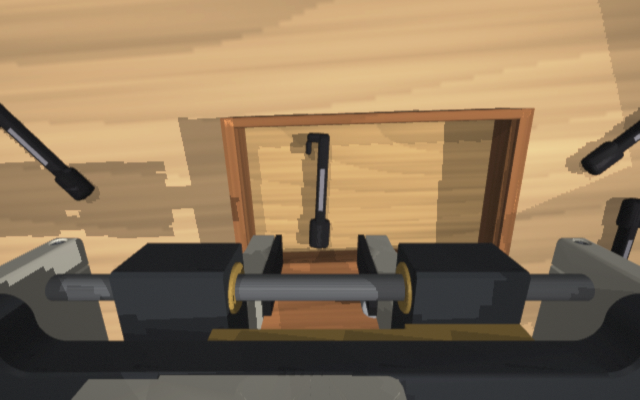

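```bash
python3 - <<'E'
from h import *
import pickle
c=pickle.load(open('w4.pkl','rb'))
print(levers(c,[(300,128,335,252)],.013,60)); print(ray(c,322,185,.017))
E
```

```text
[(array([488.3, -14.4]), array([ 19.9, 111.2]), 'dir', array([ 0.997, -0.075]), 'yaw', -0.075, 'prof', [20.0, 19.0, 8.0, 8.0, 9.0, 9.0, 17.0, 18.0, 19.0, 16.0], 1228)]
[ 0.47895915 -0.00941875  0.017     ]
```

Emit:
jog_arm(moves=[-2,0,-25,0,-2,0,-50,0,-2,0,-75,0,-2,0,-90,0,-2,0,-102,0,-2,0,-109,0,-2,0,-114,0,-2,0,-114,0,-2,0,-114,0])

```text
t: 7.7
ee_pos: [0.4888, -0.0128, 0.0102]
orientation: [-0.518, 0.518, 0.481, -0.481]
force: [-0.0, 0.0, 0.2]
grip_width: 0.499
```

Emit:
jog_arm(moves=[0,0,0,0,0,0,0,0,0,0,0,0,0,0,0,0,0,0,0,0,0,0,0,0], fingers=-1)

```text
t: 8.2
ee_pos: [0.4884, -0.0129, 0.0101]
orientation: [-0.518, 0.518, 0.481, -0.481]
force: [-0.8, 0.5, 3.5]
grip_width: 0.109
```

Emit:
jog_arm(moves=[0,0,15,0,0,0,35,0,0,0,60,0,0,0,80,0,0,0,90,0.1,0,0,90,0.22,0,0,90,0.34,0,0,90,0.46,0,0,90,0.58,0,0,90,0.7,0,0,90,0.82,0,0,90,0.94,0,0,90,1.06,0,0,90,1.18,0,0,90,1.3,0,0,90,1.42,0,0,90,1.54,0,0,90,1.6,0,0,90,1.6,0,0,90,1.6])

```text
t: 9.87
ee_pos: [0.4882, -0.0129, 0.0999]
orientation: [0.017, -0.017, -0.707, 0.707]
force: [-0.7, -0.5, 0.1]
grip_width: 0.109
```

Emit:
jog_arm(moves=[0,1,0,0.12,0,2,0,0.24,0,3,0,0.36,-1,4,0,0.48,-1,5,0,0.6,-1,6,0,0.72,-2,7,0,0.84,-2,7,0,0.96,-2,7,0,1.08,-3,7,0,1.2,-3,7,0,1.32,-4,7,0,1.44,-4,7,0,1.571,-4,7,0,1.571,-4,7,0,1.571,-4,7,0,1.571])

```text
t: 11.2
ee_pos: [0.4843, -0.0059, 0.0999]
orientation: [0.487, -0.487, 0.512, -0.512]
force: [-0.2, -0.9, -1.0]
grip_width: 0.107
```

```bash
python3 - <<'E'
from h import *
p,M,o=phi(); print(p,o['ee_pos'],o['joint_pos'].round(3),o['grip_width'],o['t'])
snap('side','s5.png')
snap('wrist','w5.png')
c=cv2.imread('pics/s5.png')[160:340,240:420]; cv2.imwrite('pics/s5c.png',cv2.resize(c,None,fx=3.3,fy=3.3))
E
```

```text
-1.62065381406388 [ 0.48432792 -0.00591292  0.09988851] [ 0.395  0.173 -0.57  -0.    -0.828  1.126] 0.1065341996956493 11.2
```

View pics/s5c.png

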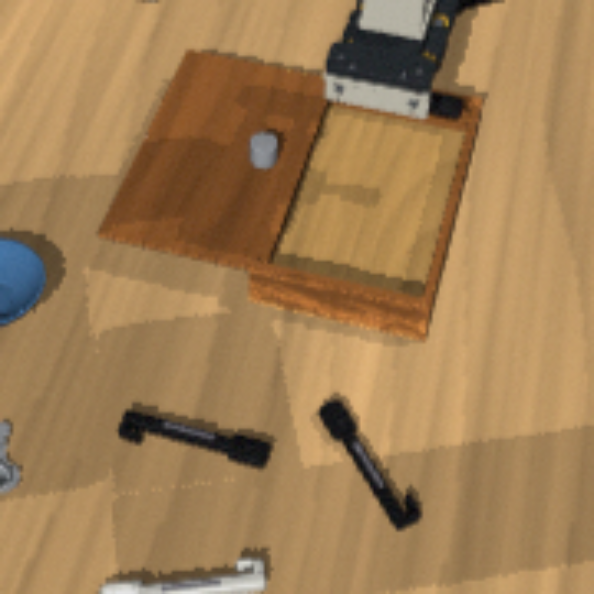

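View pics/w5.png

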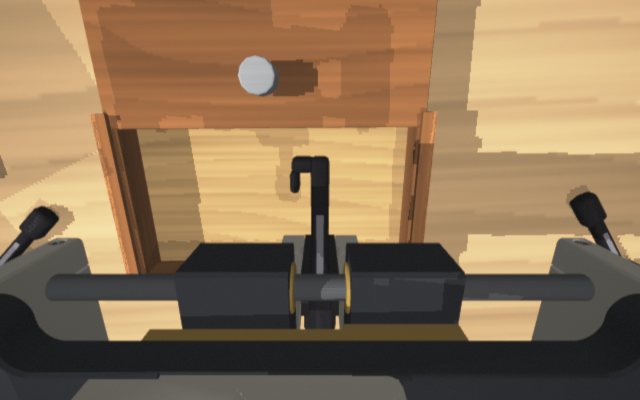

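```bash
python3 - <<'E'
from h import *
c=snap('wrist','w6.png')
print(ray(c,320,156,.105), ray(c,280,129,.035))
E
```

```text
[ 0.53909721 -0.00808956  0.105     ] [0.54900912 0.02085313 0.035     ]
```

Emit:
jog_arm(moves=[0,0,-25,0,0,0,-50,0,0,0,-65,0,0,0,-78,0,0,0,-85,0,0,0,-89,0,0,0,-90,0,0,0,-90,0])

```text
t: 12.02
ee_pos: [0.4844, -0.0059, 0.0103]
orientation: [-0.488, 0.489, -0.511, 0.511]
force: [-0.6, 0.7, -0.4]
grip_width: 0.11
```

Emit:
jog_arm(moves=[0,0,0,0,0,0,0,0,0,0,0,0,0,0,0,0,0,0,15,0,0,0,40,0,0,0,75,0,0,0,110,0,0,-30,130,0,0,-60,130,0,0,-60,130,0], fingers=-0.5)

```text
t: 12.93
ee_pos: [0.4848, -0.0684, 0.1417]
orientation: [-0.489, 0.487, -0.511, 0.512]
force: [-0.3, 0.2, -0.7]
grip_width: 0.253
```

```bash
python3 - <<'E'
from h import *
import pickle
p,M,o=phi(); print(p,o['ee_pos'],o['joint_pos'].round(3),o['force'],o['t'])
c=snap('side','s7.png')
sc=snap('scene','sc7.png')
cv2.imwrite('pics/s7c.png',cv2.resize(c['pixels'][110:340,240:440,::-1],None,fx=2.6,fy=2.6,interpolation=cv2.INTER_CUBIC))
for o in levers(sc,[(185,170,230,210),(160,220,215,255),(375,145,412,182),(398,176,425,218)],0.010,60): print(o)
for o in levers(c,[(368,148,408,168),(325,130,362,150),(330,278,370,322),(270,280,326,304)],0.010,60): print(o)
E
```

```text
-1.6169322606276606 [ 0.48484012 -0.068383    0.14168836] [ 0.263  0.128 -0.51   0.    -0.93   1.262] [-0.34427965  0.15995578 -0.71391028] 12.9333
(array([ 434.1, -269.4]), array([113.9,  20.6]), 'dir', array([0.797, 0.605]), 'yaw', 0.649, 'prof', [18.0, 19.0, 7.0, 3.0, 3.0, 8.0, 13.0, 17.0, 19.0, 17.0], 137)
(array([ 587.1, -332.4]), array([111.2,  21.8]), 'dir', array([0.678, 0.735]), 'yaw', 0.825, 'prof', [19.0, 20.0, 16.0, 4.0, 5.0, 5.0, 10.0, 21.0, 21.0, 15.0], 162)
(array([449.1, 282. ]), array([ 19.3, 115.6]), 'dir', array([ 0.679, -0.734]), 'yaw', -0.824, 'prof', [19.0, 19.0, 10.0, 5.0, 3.0, 10.0, 10.0, 16.0, 18.0, 13.0], 128)
(array([575.9, 294.2]), array([ 23.1, 113.7]), 'dir', array([ 1.  , -0.02]), 'yaw', -0.02, 'prof', [19.0, 20.0, 15.0, 9.0, 6.0, 4.0, 10.0, 21.0, 22.0, 17.0], 152)
(array([ 423.6, -269.7]), array([99.1, 24.9]), 'dir', array([0.78 , 0.626]), 'yaw', 0.677, 'prof', [25.0, 23.0, 12.0, 8.0, 7.0, 16.0, 16.0, 22.0, 6.0], 96)
(array([ 563.1, -305.8]), array([103.3,  83.2]), 'dir', array([0.979, 0.204]), 'yaw', 0.206, 'prof', [44.0, 50.0, 84.0, 79.0, 55.0, 12.0, 17.0, 34.0, 17.0], 219)
(array([445.2, 282.7]), array([ 23.4, 112.5]), 'dir', array([-0.677,  0.736]), 'yaw', 2.314, 'prof', [19.0, 20.0, 17.0, 11.0, 6.0, 10.0, 12.0, 21.0, 23.0, 18.0], 229)
(array([572.5, 294.4]), array([111.2,  24.1]), 'dir', array([-1.   ,  0.012]), 'yaw', 3.13, 'prof', [24.0, 24.0, 12.0, 6.0, 7.0, 13.0, 14.0, 20.0, 21.0, 17.0], 243)
```

View pics/s7c.png

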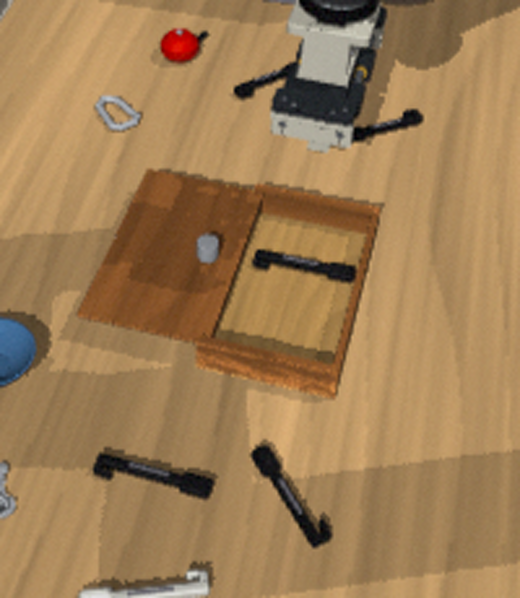

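Emit:
jog_arm(moves=[-3,-10,0,-0.12,-6,-20,0,-0.24,-9,-30,0,-0.36,-12,-40,0,-0.48,-15,-50,0,-0.6,-18,-60,0,-0.72,-21,-75,0,-0.84,-25,-90,0,-0.96,-29,-105,0,-1.08,-33,-120,0,-1.2,-37,-135,0,-1.32,-41,-150,0,-1.44,-45,-165,0,-1.56,-49,-180,0,-1.68,-53,-195,0,-1.8,-53,-199,0,-1.92,-53,-199,0,-2.04,-53,-199,0,-2.16,-53,-199,0,-2.28,-53,-199,0,-2.4], fingers=-0.2)

```text
t: 14.7
ee_pos: [0.4314, -0.2643, 0.1393]
orientation: [0.301, -0.301, -0.64, 0.64]
force: [-0.1, 0.6, -0.3]
grip_width: 0.397
```

Emit:
jog_arm(moves=[0,0,0,0,0,0,0,0])

```text
t: 14.87
ee_pos: [0.4314, -0.2644, 0.1395]
orientation: [0.298, -0.298, -0.641, 0.641]
force: [0.3, 0.3, -0.5]
grip_width: 0.399
```

```bash
cat > w.py <<'E'
import sys
from h import *
import pickle
n=sys.argv[1]
p,M,o=phi(); print('phi',p,o['ee_pos'].round(4),o['joint_pos'].round(3),o['grip_width'].round(3),o['t'])
c=snap('wrist',n+'.png'); pickle.dump(c,open(n+'.pkl','wb'))
E
python3 w.py w8
```

```text
Traceback (most recent call last):
  File "w.py", line 5, in <module>
    p,M,o=phi(); print('phi',p,o['ee_pos'].round(4),o['joint_pos'].round(3),o['grip_width'].round(3),o['t'])
                                                                            ^^^^^^^^^^^^^^^^^^^^^
AttributeError: 'float' object has no attribute 'round'
```

```bash
sed -i "s/o\['grip_width'\].round(3)/round(o['grip_width'],3)/" w.py; python3 w.py w8
```

```text
phi 2.2720368903823136 [ 0.4314 -0.2644  0.1395] [-0.161  0.159 -0.476 -0.    -0.936 -0.709] 0.399 14.8667
```

View pics/w8.png

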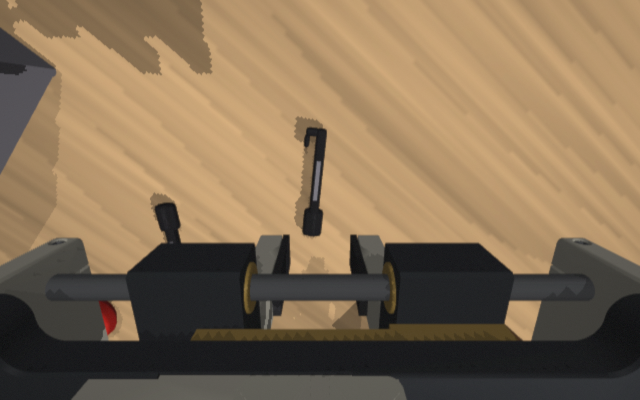

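```bash
python3 - <<'E'
from h import *
import pickle
c=pickle.load(open('w8.pkl','rb'))
print(levers(c,[(290,120,335,237)],.010,60)); print(ray(c,314,210,.012),ray(c,320,160,.012))
E
```

```text
[(array([ 430.9, -272. ]), array([110.9,  20. ]), 'dir', array([0.801, 0.599]), 'yaw', 0.642, 'prof', [19.0, 20.0, 9.0, 9.0, 8.0, 9.0, 17.0, 18.0, 18.0, 16.0], 1113)]
[ 0.45039465 -0.25400656  0.012     ] [ 0.40698263 -0.28261716  0.012     ]
```

Emit:
jog_arm(moves=[0,-6,-30,-0.07,0,-6,-60,-0.07,0,-6,-90,-0.07,0,-6,-110,-0.07,0,-6,-123,-0.07,0,-6,-130,-0.07,0,-6,-134,-0.07,0,-6,-134,-0.07,0,-6,-134,-0.07])

```text
t: 15.67
ee_pos: [0.4319, -0.271, 0.0065]
orientation: [-0.321, 0.321, 0.63, -0.63]
force: [0.3, 0.2, 0.1]
grip_width: 0.4
```

Emit:
jog_arm(moves=[0,0,0,0,0,0,0,0,0,0,0,0,0,0,0,0,0,0,0,0,0,0,0,0], fingers=-1)

```text
t: 16.17
ee_pos: [0.4315, -0.271, 0.0063]
orientation: [-0.321, 0.322, 0.63, -0.63]
force: [-0.7, 1.2, 4.7]
grip_width: 0.107
```

```bash
python3 w.py w9
```

```text
phi 2.19770106291211 [ 0.4315 -0.271   0.0063] [-0.175  0.349 -0.611  0.    -0.61  -0.769] 0.107 16.1667
```

View pics/w9.png

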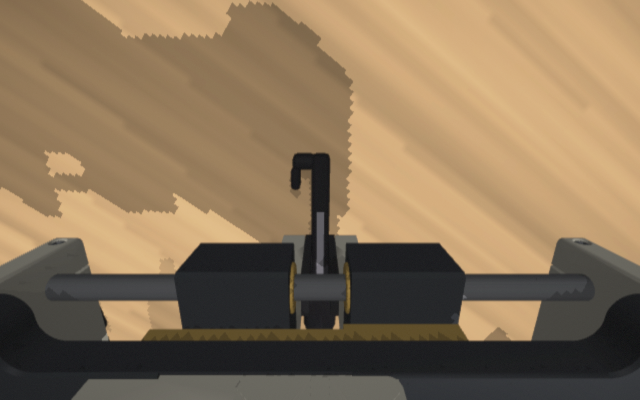

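Emit:
jog_arm(moves=[0,0,15,0,0,0,40,0,0,0,75,0.12,0,0,105,0.24,3,15,110,0.36,6,30,110,0.48,10,45,110,0.6,14,60,110,0.72,17,75,110,0.84,21,90,110,0.96,24,105,110,1.08,28,120,110,1.2,31,135,110,1.32,34,150,110,1.44,38,165,110,1.56,41,180,110,1.68,45,195,110,1.8,48,210,110,1.92,50,220,110,2.04,51,227,110,2.16])

```text
t: 17.88
ee_pos: [0.4825, -0.0429, 0.1158]
orientation: [0.406, -0.406, 0.579, -0.579]
force: [-0.1, -0.1, -0.3]
grip_width: 0.104
```

Emit:
jog_arm(moves=[0,0,0,0.12,0,0,0,0.24,0,0,0,0.309,0,0,0,0.309,0,0,0,0.309])

```text
t: 18.3
ee_pos: [0.4822, -0.0439, 0.1158]
orientation: [0.488, -0.488, 0.512, -0.512]
force: [0.2, -1.2, -1.8]
grip_width: 0.108
```

```bash
python3 w.py w10
```

```text
phi -1.6191451958920031 [ 0.4822 -0.0439  0.1158] [ 0.316  0.152 -0.551 -0.    -0.868  1.206] 0.108 18.3
```

View pics/w10.png

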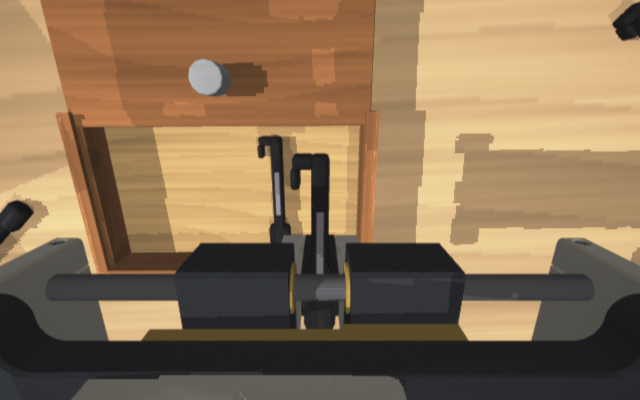

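```bash
cat >> h.py <<'E'
def loc(P):
    d=np.array(P)[:2]-np.array([.490,.0345]); c,s=np.cos(-.045),np.sin(-.045)
    return (np.array([c*d[0]+s*d[1],-s*d[0]+c*d[1]])*1000).round(1)
E
python3 - <<'E'
from h import *
import pickle
c=pickle.load(open('w10.pkl','rb'))
for n,u,v,z in [('held tip',320,154,.122),('held shaft',320,220,.122),('in tip',278,136,.017),('in shaft',276,180,.017),('in blade',280,226,.017),('wall inner',360,128,.040),('wall inner2',361,225,.04),('wall floor',358,180,.005),('lid edge',220,126,.035)]:
    P=ray(c,u,v,z); print(n,loc(P))
E
```

```text
held tip [ 51.8 -78.4]
held shaft [ 15.3 -78.3]
in tip [ 50.8 -42.6]
in shaft [ 12.1 -39.1]
in blade [-32.3 -40.7]
wall inner [  58.9 -109.4]
wall inner2 [ -22.  -113.3]
wall floor [   8.9 -114. ]
lid edge [60.5  0.2]
```

Emit:
jog_arm(moves=[0,0,-30,0,0,0,-60,0,0,0,-80,0,0,0,-92,0,0,0,-99,0,0,0,-103,0,0,0,-105,0,0,0,-105,0])

```text
t: 19.02
ee_pos: [0.4827, -0.0439, 0.0116]
orientation: [-0.488, 0.488, -0.511, 0.512]
force: [0.3, 0.3, -0.6]
grip_width: 0.107
```

Emit:
jog_arm(moves=[0,0,0,0,0,0,0,0,0,0,0,0,0,0,0,0,0,0,15,0,0,0,40,0,0,0,75,0,0,0,110,0,0,0,140,0,0,0,140,0], fingers=-0.66)

```text
t: 19.85
ee_pos: [0.4859, -0.0434, 0.1573]
orientation: [-0.492, 0.486, -0.509, 0.513]
force: [1.7, -0.9, 0.5]
grip_width: 0.173
```

```bash
cat > both.py <<'E'
import sys
from h import *
n=sys.argv[1]
p,M,o=phi(); print('phi',p,o['ee_pos'].round(4),o['joint_pos'].round(3),round(o['grip_width'],3),o['t'])
c=snap('side','s'+n+'.png'); sc=snap('scene','sc'+n+'.png')
a=cv2.resize(c['pixels'][110:340,240:440,::-1],None,fx=2,fy=2,interpolation=cv2.INTER_CUBIC)
b=cv2.resize(sc['pixels'][140:260,160:440,::-1],None,fx=1.42*1,fy=1.42,interpolation=cv2.INTER_CUBIC)[:, :400]
cv2.imwrite('pics/v%s.png'%n,a)
for nm,q,z in [('B',[(160,220,215,255)],.01),('C',[(375,145,412,182)],.01),('D',[(398,176,425,218)],.01)]: print('sc',nm,levers(sc,q,z,60))
for nm,q,z in [('B',[(325,130,362,150)],.01),('C',[(330,278,370,322)],.01),('D',[(270,280,326,304)],.01)]: print('sd',nm,levers(c,q,z,60))
E
python3 both.py 11; python3 w.py w11
```

```text
phi -1.6155354070507117 [ 0.4859 -0.0434  0.1573] [ 0.316  0.103 -0.498  0.002 -0.96   1.208] 0.173 19.85
sc B [(array([ 587.1, -332.4]), array([111.2,  21.8]), 'dir', array([0.678, 0.735]), 'yaw', 0.825, 'prof', [19.0, 20.0, 16.0, 4.0, 4.0, 5.0, 10.0, 21.0, 21.0, 15.0], 161)]
sc C [(array([448.6, 282.5]), array([ 19.3, 114. ]), 'dir', array([ 0.679, -0.734]), 'yaw', -0.824, 'prof', [19.0, 18.0, 10.0, 5.0, 3.0, 10.0, 10.0, 16.0, 18.0, 18.0], 128)]
sc D [(array([575.9, 294.2]), array([ 22. , 113.7]), 'dir', array([ 1.   , -0.025]), 'yaw', -0.025, 'prof', [19.0, 19.0, 15.0, 9.0, 6.0, 5.0, 10.0, 18.0, 22.0, 17.0], 151)]
sd B [(array([ 564.1, -304.7]), array([100.4,  83.2]), 'dir', array([0.993, 0.121]), 'yaw', 0.121, 'prof', [39.0, 40.0, 84.0, 79.0, 62.0, 18.0, 18.0, 34.0, 23.0], 216)]
sd C [(array([445.3, 282.6]), array([ 23.4, 112.5]), 'dir', array([-0.675,  0.737]), 'yaw', 2.312, 'prof', [19.0, 20.0, 17.0, 11.0, 6.0, 12.0, 12.0, 21.0, 23.0, 18.0], 231)]
sd D [(array([572.5, 294.6]), array([111.2,  23.5]), 'dir', array([-1.   ,  0.011]), 'yaw', 3.13, 'prof', [24.0, 23.0, 12.0, 7.0, 7.0, 13.0, 14.0, 20.0, 21.0, 20.0], 244)]
phi -1.6167334975083243 [ 0.4831 -0.0436  0.1525] [ 0.316  0.108 -0.504 -0.    -0.955  1.209] 0.172 19.95
```

View pics/v11.png

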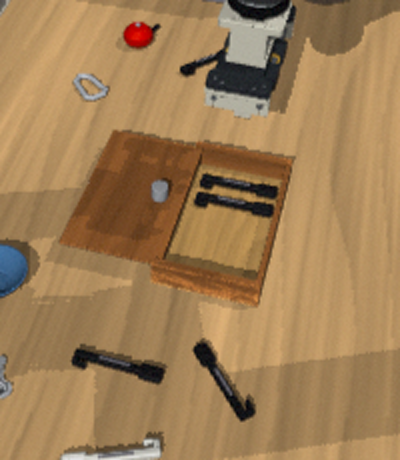

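View pics/w11.png

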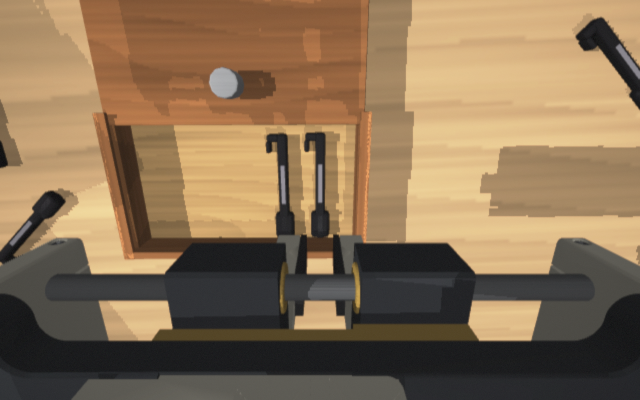

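Emit:
jog_arm(moves=[8,-24,0,0.07,16,-48,0,0.14,24,-72,0,0.21,32,-96,0,0.28,40,-120,0,0.35,48,-144,0,0.42,56,-168,0,0.49,64,-192,0,0.56,72,-216,0,0.63,80,-235,0,0.7,88,-254,0,0.77,95,-270,0,0.84,102,-287,-10,0.88,102,-287,-10,0.88,102,-287,-10,0.88], fingers=-0.2)

```text
t: 21.25
ee_pos: [0.583, -0.3312, 0.1378]
orientation: [-0.659, 0.66, -0.257, 0.254]
force: [0.4, -0.7, 0.1]
grip_width: 0.401
```

```bash
python3 w.py w12
```

```text
phi -0.7388751616200409 [ 0.583  -0.3312  0.1378] [-0.227  0.417 -0.11  -0.    -1.049  2.63 ] 0.401 21.25
```

View pics/w12.png

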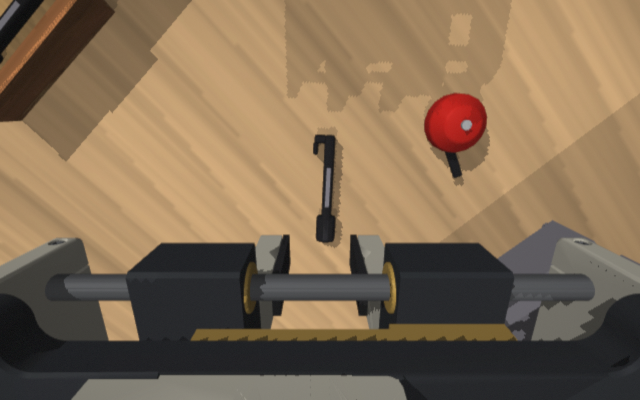

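```bash
python3 - <<'E'
from h import *
import pickle
c=pickle.load(open('w12.pkl','rb'))
print(levers(c,[(300,125,350,243)],.010,60)); print(ray(c,325,228,.012),ray(c,328,170,.012))
E
```

```text
[(array([ 584.2, -334.5]), array([110.8,  19.3]), 'dir', array([-0.673, -0.74 ]), 'yaw', -2.309, 'prof', [19.0, 19.0, 9.0, 8.0, 9.0, 8.0, 18.0, 18.0, 18.0, 17.0], 1129)]
[ 0.5581635  -0.36419559  0.012     ] [ 0.60144373 -0.32057641  0.012     ]
```

Emit:
jog_arm(moves=[1,-2,-30,0,1,-2,-60,0,1,-2,-90,0,1,-2,-110,0,1,-2,-122,0,1,-2,-129,0,1,-2,-133,0,1,-2,-133,0,1,-2,-133,0])

```text
t: 22.05
ee_pos: [0.5862, -0.333, 0.0091]
orientation: [-0.66, 0.66, -0.254, 0.255]
force: [0.7, -0.3, 0.5]
grip_width: 0.398
```

Emit:
jog_arm(moves=[0,0,0,0,0,0,0,0,0,0,0,0,0,0,0,0,0,0,0,0,0,0,0,0], fingers=-1)

```text
t: 22.55
ee_pos: [0.5857, -0.3331, 0.0084]
orientation: [-0.66, 0.66, -0.254, 0.255]
force: [0.0, 0.0, 4.1]
grip_width: 0.102
```

```bash
python3 w.py w13
```

```text
phi -0.7364754652166151 [ 0.5857 -0.3331  0.0084] [-0.228  0.551 -0.226  0.    -0.793  2.633] 0.102 22.55
```

View pics/w13.png

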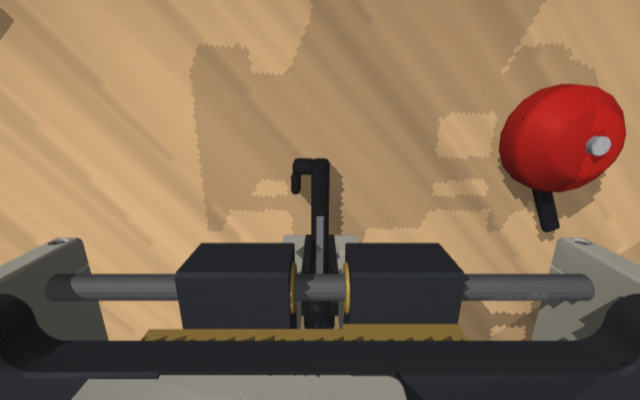

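Emit:
jog_arm(moves=[0,0,15,0,0,0,40,0,0,0,75,0,0,0,100,0,-6,20,105,-0.06,-12,44,105,-0.12,-18,68,105,-0.18,-24,92,105,-0.24,-31,116,105,-0.3,-38,140,105,-0.36,-45,164,105,-0.42,-52,188,105,-0.48,-58,212,105,-0.54,-65,236,105,-0.6,-72,260,105,-0.66,-78,284,105,-0.72,-85,308,105,-0.78,-91,332,105,-0.84,-96,352,105,-0.88,-100,368,105,-0.88])

```text
t: 24.27
ee_pos: [0.4847, 0.0364, 0.1129]
orientation: [0.488, -0.488, 0.512, -0.512]
force: [0.5, 0.2, -0.4]
grip_width: 0.102
```

Emit:
jog_arm(moves=[0,0,0,0,0,0,0,0,0,0,0,0])

```text
t: 24.52
ee_pos: [0.4853, 0.0349, 0.1129]
orientation: [0.488, -0.489, 0.511, -0.511]
force: [-0.1, 0.0, -0.5]
grip_width: 0.107
```

```bash
python3 w.py w14
```

```text
phi -1.6161248534084316 [0.4853 0.0349 0.1129] [ 0.477  0.159 -0.55  -0.    -0.862  1.048] 0.107 24.5167
```

View pics/w14.png

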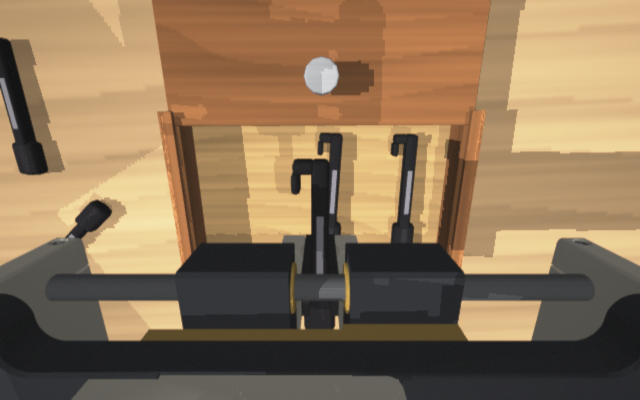

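```bash
python3 - <<'E'
from h import *
import pickle
c=pickle.load(open('w14.pkl','rb'))
for n,u,v,z in [('held tip',320,160,.117),('held shaft',320,220,.117),('in tip',336,134,.017),('in shaft',334,180,.017),('in bl',332,226,.017),('A shaft',408,180,.017),('A bl',402,226,.017),('wall floor',446,180,.005),('wall in -y',463,128,.040),('wall in +y',178,128,.040)]:
    P=ray(c,u,v,z); print(n,loc(P))
E
```

```text
held tip [47.8  0.7]
held shaft [13.9  0.7]
in tip [ 52.1 -13. ]
in shaft [ 12.2 -11.9]
in bl [-31.7 -10.6]
A shaft [ 12.1 -77.3]
A bl [-31.8 -75.6]
wall floor [   9.1 -116.1]
wall in -y [  58.6 -108.6]
wall in +y [ 58.8 108.9]
```

Emit:
jog_arm(moves=[2,13,0,0,4,26,0,0,6,39,0,0,6,39,0,0,6,39,0,0,6,39,0,0])

```text
t: 25.07
ee_pos: [0.4912, 0.0744, 0.1127]
orientation: [0.488, -0.489, 0.511, -0.511]
force: [0.4, 0.2, -0.1]
grip_width: 0.104
```

```bash
python3 w.py w15
```

```text
phi -1.6158850083708318 [0.4912 0.0744 0.1127] [ 0.547  0.176 -0.529 -0.    -0.867  0.979] 0.104 25.0667
```

View pics/w15.png

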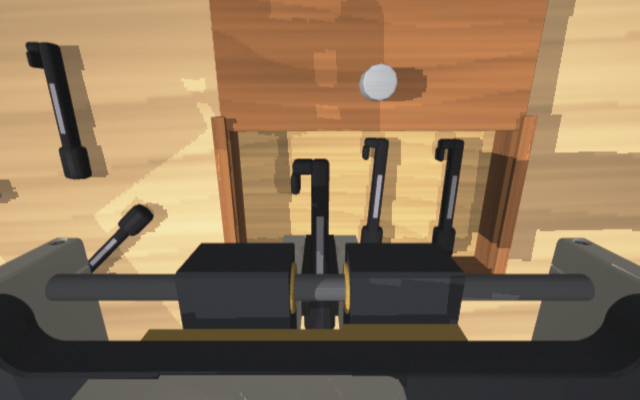

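Emit:
jog_arm(moves=[0,0,-30,0,0,0,-60,0,0,0,-78,0,0,0,-88,0,0,0,-95,0,0,0,-98,0,0,0,-100,0,0,0,-100,0])

```text
t: 25.78
ee_pos: [0.4916, 0.0741, 0.0136]
orientation: [-0.489, 0.488, -0.511, 0.511]
force: [-0.6, 0.5, 0.1]
grip_width: 0.102
```

Emit:
jog_arm(moves=[0,0,0,0,0,0,0,0,0,0,0,0,0,0,0,0,0,0,15,0,0,0,40,0,0,0,75,0,0,0,100,0,-2,-25,110,0,-4,-50,110,0,-4,-50,110,0,-4,-50,110,0], fingers=-0.66)

```text
t: 26.78
ee_pos: [0.4872, 0.0233, 0.1233]
orientation: [-0.488, 0.488, -0.512, 0.512]
force: [-0.4, -0.3, 1.0]
grip_width: 0.167
```

```bash
python3 w.py w16; python3 both.py 16
```

```text
phi -1.61839820557878 [0.4872 0.0233 0.1233] [ 0.452  0.148 -0.535 -0.    -0.887  1.071] 0.167 26.7833
phi -1.6177880205472928 [0.4873 0.0238 0.1231] [ 0.453  0.148 -0.535 -0.    -0.887  1.071] 0.168 26.8333
sc B [None]
sc C [(array([448.6, 282.5]), array([ 19.3, 114.1]), 'dir', array([ 0.678, -0.735]), 'yaw', -0.826, 'prof', [19.0, 19.0, 10.0, 5.0, 4.0, 10.0, 10.0, 16.0, 18.0, 18.0], 125)]
sc D [(array([575.9, 294.6]), array([ 22.2, 113.7]), 'dir', array([ 1.   , -0.021]), 'yaw', -0.021, 'prof', [19.0, 19.0, 15.0, 9.0, 6.0, 4.0, 10.0, 21.0, 21.0, 17.0], 149)]
sd B [(array([ 552.4, -346.7]), array([60.2, 96.8]), 'dir', array([-0.335,  0.942]), 'yaw', 1.913, 'prof', [60.0, 56.0, 50.0, 53.0, 50.0, 27.0, 37.0, 29.0, 17.0], 235)]
sd C [(array([445.2, 282.7]), array([ 23.4, 112.4]), 'dir', array([-0.676,  0.737]), 'yaw', 2.314, 'prof', [19.0, 20.0, 17.0, 11.0, 5.0, 10.0, 12.0, 21.0, 23.0, 18.0], 225)]
sd D [(array([572.5, 295.2]), array([ 22.9, 111.3]), 'dir', array([-1.  ,  0.01]), 'yaw', 3.132, 'prof', [22.0, 23.0, 12.0, 6.0, 6.0, 12.0, 14.0, 20.0, 21.0, 17.0], 236)]
```

View pics/w16.png

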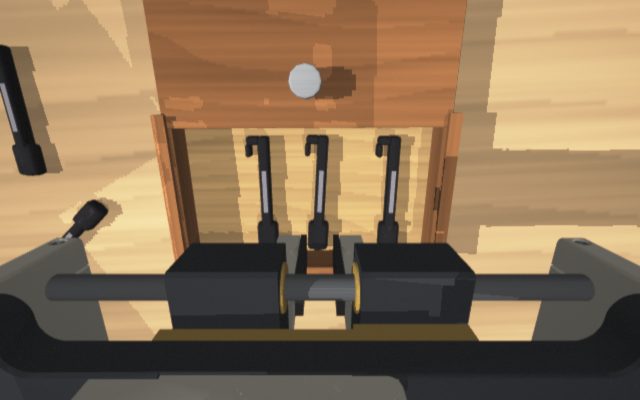

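View pics/v16.png

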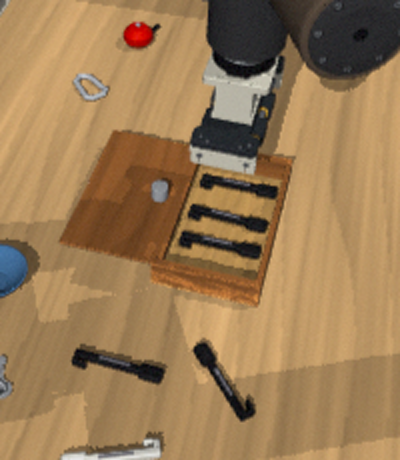

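```bash
python3 - <<'E'
from h import *
import pickle
c=pickle.load(open('w16.pkl','rb'))
for n,u,v,z in [('B tip',266,137,.017),('B sh',265,180,.017),('B bl',267,232,.017),('in tip',320,136,.017),('in shaft',321,180,.017),('in bl',319,232,.017),('A tip',394,136,.017),('A shaft',393,180,.017),('A bl',388,232,.017)]:
    P=ray(c,u,v,z); print(n,loc(P))
E
```

```text
B tip [51.2 36.5]
B sh [12.3 39.6]
B bl [-39.7  40.7]
in tip [ 52.  -11.1]
in shaft [ 12.2 -11.9]
in bl [-39.8  -9.9]
A tip [ 51.8 -76.2]
A shaft [ 12.  -78.2]
A bl [-40. -77.]
```

Emit:
jog_arm(moves=[-2,0,-30,0,-2,0,-60,0,-2,0,-85,0,-2,0,-100,0,-2,0,-108,0,-2,0,-112,0,-2,0,-113,0,-2,0,-113,0], fingers=-0.4)

```text
t: 27.6
ee_pos: [0.4859, 0.0245, 0.0103]
orientation: [-0.489, 0.488, -0.511, 0.511]
force: [0.6, 1.0, 1.2]
grip_width: 0.304
```

Emit:
jog_arm(moves=[0,0,0,0,0,0,0,0,0,0,0,0,0,0,0,0,0,0,0,0,-1,-5,8,0,-1,-15,8,0,-1,-26,8,0,-1,-26,6,0,-1,-26,2,0,-1,-26,0,0,-1,-26,0,0], fingers=-1)

```text
t: 28.6
ee_pos: [0.4844, -0.0027, 0.0104]
orientation: [-0.488, 0.489, -0.511, 0.511]
force: [-2.7, -5.5, 14.6]
grip_width: 0.109
```

Emit:
jog_arm(moves=[0,0,0,0,0,0,0,0,0,0,0,0,0,0,0,0,0,0,15,0,0,0,40,0,0,0,75,0,0,0,100,0,0,30,110,0,0,60,110,0,0,60,110,0,0,60,110,0], fingers=-0.66)

```text
t: 29.6
ee_pos: [0.4844, 0.0593, 0.12]
orientation: [0.489, -0.489, 0.511, -0.511]
force: [-0.0, 0.3, -0.8]
grip_width: 0.174
```

```bash
python3 w.py w17; python3 both.py 17
```

```text
phi -1.6142999400290694 [0.4844 0.0593 0.12  ] [ 0.526  0.152 -0.539 -0.    -0.879  1.002] 0.174 29.6
phi -1.6151852584383386 [0.484  0.0585 0.1196] [ 0.524  0.153 -0.539 -0.    -0.88   1.002] 0.172 29.65
sc B [None]
sc C [(array([448.6, 282.5]), array([ 19.3, 114.1]), 'dir', array([ 0.679, -0.734]), 'yaw', -0.825, 'prof', [19.0, 19.0, 10.0, 5.0, 3.0, 10.0, 10.0, 16.0, 18.0, 18.0], 125)]
sc D [(array([575.9, 294.6]), array([ 23. , 113.7]), 'dir', array([ 1.   , -0.023]), 'yaw', -0.023, 'prof', [19.0, 19.0, 15.0, 9.0, 6.0, 4.0, 10.0, 21.0, 22.0, 17.0], 150)]
sd B [(array([ 557.2, -340.2]), array([ 66.8, 110.8]), 'dir', array([-0.23 ,  0.973]), 'yaw', 1.803, 'prof', [67.0, 66.0, 66.0, 66.0, 65.0, 65.0, 58.0, 54.0, 54.0, 37.0], 379)]
sd C [(array([445.2, 282.7]), array([ 23.4, 112.4]), 'dir', array([-0.676,  0.737]), 'yaw', 2.313, 'prof', [19.0, 20.0, 17.0, 11.0, 5.0, 10.0, 12.0, 21.0, 23.0, 18.0], 225)]
sd D [(array([572.5, 295.2]), array([ 22.9, 111.3]), 'dir', array([-1.   ,  0.008]), 'yaw', 3.134, 'prof', [22.0, 23.0, 11.0, 6.0, 7.0, 12.0, 14.0, 20.0, 20.0, 17.0], 234)]
```

View pics/w17.png

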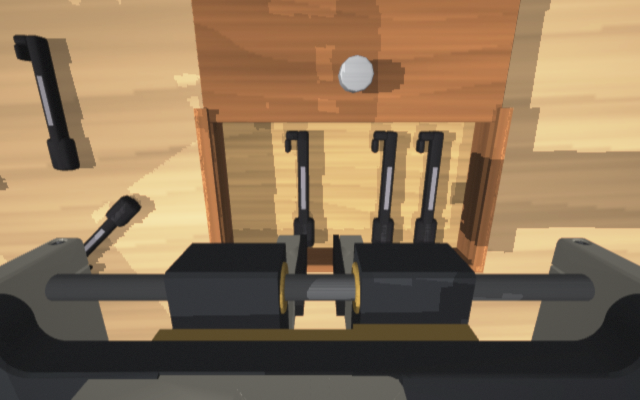

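Emit:
jog_arm(moves=[8,20,0,0.03,16,40,0,0.03,24,65,0,0.03,34,90,0,0.03,42,115,0,0.03,52,140,0,0.03,62,165,0,0.03,72,190,0,0.03,82,215,0,0.03,90,236,0,0.03,90,236,0,0.03,90,236,0,0.03,90,236,0,0.03], fingers=-0.4)

```text
t: 30.83
ee_pos: [0.574, 0.2928, 0.119]
orientation: [0.495, -0.496, 0.504, -0.504]
force: [-0.2, -0.5, -0.6]
grip_width: 0.3
```

```bash
python3 w.py w18
```

```text
phi -1.5874192726216976 [0.574  0.2928 0.119 ] [ 0.774  0.393 -0.196 -0.    -0.984  0.78 ] 0.3 30.8333
```

View pics/w18.png

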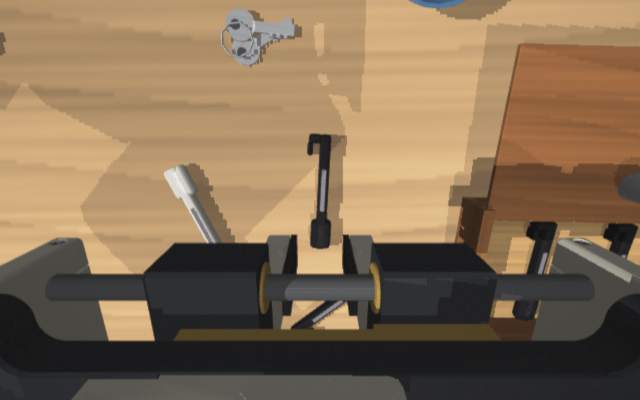

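```bash
python3 - <<'E'
from h import *
import pickle
c=pickle.load(open('w18.pkl','rb'))
print(levers(c,[(300,125,345,249)],.010,60)); print(ray(c,321,234,.012),ray(c,323,180,.012),ray(c,325,134,.012)); print('white',ray(c,215,238,.008))
E
```

```text
[(array([573.7, 293.5]), array([ 19.9, 110.1]), 'dir', array([-1.   ,  0.024]), 'yaw', 3.118, 'prof', [20.0, 19.0, 8.0, 8.0, 8.0, 9.0, 17.0, 19.0, 18.0, 14.0], 1209)]
[0.53374108 0.29270881 0.012     ] [0.58798543 0.29001951 0.012     ] [0.62960523 0.2876951  0.012     ]
white [0.5294462  0.39832582 0.008     ]
```

Emit:
jog_arm(moves=[0,-1,-30,-0.02,0,-1,-60,-0.02,0,-1,-85,-0.02,0,-1,-100,-0.02,0,-1,-108,-0.02,0,-1,-112,-0.02,0,-1,-114,-0.02,0,-1,-114,-0.02])

```text
t: 31.55
ee_pos: [0.5748, 0.2931, 0.0066]
orientation: [-0.491, 0.491, -0.509, 0.509]
force: [-0.2, 0.1, 0.5]
grip_width: 0.302
```

Emit:
jog_arm(moves=[0,0,0,0,0,0,0,0,0,0,0,0,0,0,0,0,0,0,0,0,0,0,0,0], fingers=-1)

```text
t: 32.05
ee_pos: [0.5747, 0.2934, 0.0068]
orientation: [-0.491, 0.491, -0.509, 0.509]
force: [-1.1, -0.7, 6.2]
grip_width: 0.107
```

Emit:
jog_arm(moves=[0,0,15,0,0,0,40,0,0,0,75,0,0,0,100,0,-8,-15,108,0,-18,-35,108,0,-28,-60,108,-0.01,-40,-85,108,-0.01,-52,-110,108,-0.01,-64,-135,108,-0.01,-76,-160,108,-0.01,-85,-180,108,-0.01,-85,-180,108,-0.01,-85,-180,108,-0.01,-85,-180,108,-0.01])

```text
t: 33.3
ee_pos: [0.4899, 0.1134, 0.1142]
orientation: [-0.489, 0.488, -0.511, 0.511]
force: [0.6, -0.1, -0.5]
grip_width: 0.106
```

```bash
python3 w.py w19
```

```text
phi -1.6167437359056358 [0.4899 0.1134 0.1142] [ 0.619  0.183 -0.516  0.    -0.871  0.906] 0.106 33.3
```

View pics/w19.png

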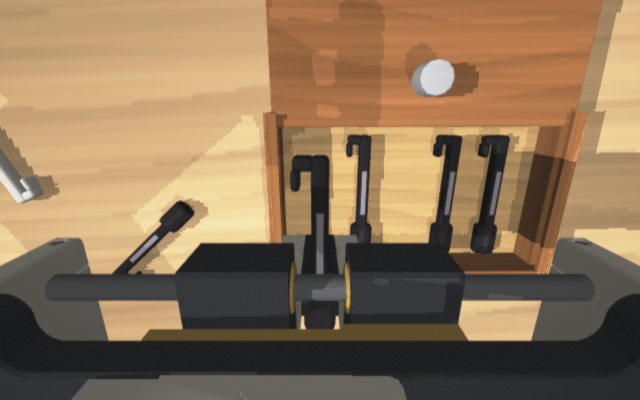

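```bash
python3 - <<'E'
from h import *
import pickle
c=pickle.load(open('w19.pkl','rb'))
for n,u,v,z in [('held tip',320,156,.120),('held sh',320,220,.120),('B sh',365,180,.017),('B bl',362,228,.017),('in shaft',449,180,.017),('wall in top',283,128,.040),('wall in floor',284,200,.005)]:
    P=ray(c,u,v,z); print(n,loc(P))
E
```

```text
held tip [51.2 79.3]
held sh [15.6 79.3]
B sh [13.  39.2]
B bl [-33.2  40. ]
in shaft [ 12.9 -35.4]
wall in top [ 59.8 107.6]
wall in floor [ -9.4 113.4]
```

Emit:
jog_arm(moves=[0,-1,-30,0,0,-1,-60,0,0,-1,-78,0,0,-1,-90,0,0,-1,-97,0,0,-1,-101,0,0,-1,-103,0,0,-1,-103,0])

```text
t: 34.02
ee_pos: [0.4894, 0.1125, 0.0117]
orientation: [-0.489, 0.489, -0.511, 0.511]
force: [-2.3, -0.6, 3.5]
grip_width: 0.106
```

Emit:
jog_arm(moves=[0,0,0,0,0,0,0,0,0,0,0,0,0,0,0,0,0,0,15,0,0,0,40,0,0,0,75,0,0,0,105,0,0,0,130,0,0,0,130,0,0,0,130,0], fingers=-0.66)

```text
t: 34.93
ee_pos: [0.4903, 0.1127, 0.1426]
orientation: [-0.49, 0.487, -0.511, 0.512]
force: [0.1, 0.4, -1.3]
grip_width: 0.168
```

```bash
python3 w.py w20; python3 both.py 20 | grep C
```

```text
phi -1.6165624162429026 [0.4903 0.1127 0.1426] [ 0.617  0.148 -0.482  0.    -0.937  0.908] 0.168 34.9333
sc C [(array([448.6, 282.5]), array([ 19.3, 114.1]), 'dir', array([ 0.679, -0.734]), 'yaw', -0.824, 'prof', [19.0, 19.0, 10.0, 3.0, 3.0, 10.0, 10.0, 16.0, 18.0, 18.0], 124)]
sd C [(array([445.4, 282.9]), array([ 22.8, 112.4]), 'dir', array([-0.675,  0.738]), 'yaw', 2.312, 'prof', [19.0, 20.0, 17.0, 11.0, 4.0, 10.0, 12.0, 21.0, 23.0, 18.0], 222)]
```

View pics/w20.png

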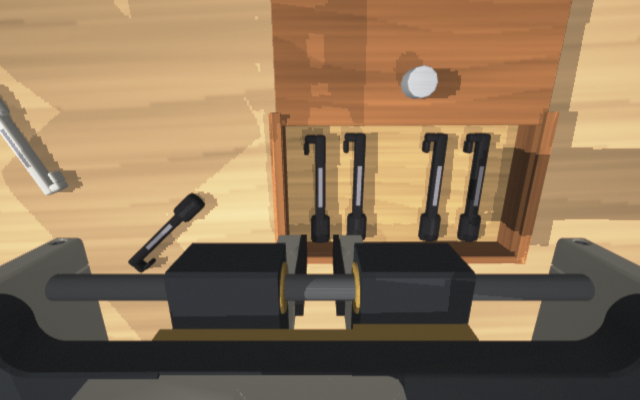

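Emit:
jog_arm(moves=[-4,15,0,-0.08,-8,30,0,-0.16,-12,50,0,-0.24,-17,70,0,-0.32,-22,90,0,-0.4,-27,110,0,-0.48,-32,130,0,-0.56,-38,150,0,-0.64,-43,170,0,-0.72,-43,170,0,-0.786,-43,170,0,-0.786,-43,170,0,-0.786,-43,170,0,-0.786], fingers=-0.3)

```text
t: 36.17
ee_pos: [0.4461, 0.2814, 0.1401]
orientation: [-0.255, 0.257, -0.659, 0.659]
force: [-0.2, 0.0, -0.3]
grip_width: 0.347
```

```bash
python3 w.py w21
```

```text
phi -2.4007221396360348 [0.4461 0.2814 0.1401] [ 0.935  0.194 -0.431 -0.    -0.948 -0.194] 0.347 36.1667
```

View pics/w21.png

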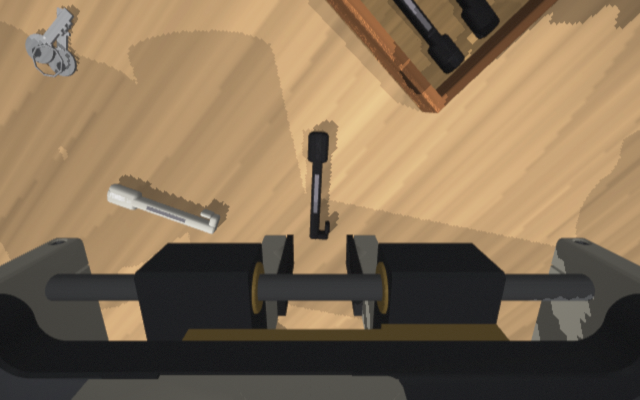

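```bash
python3 - <<'E'
from h import *
import pickle
c=pickle.load(open('w21.pkl','rb'))
print(levers(c,[(300,125,335,241)],.010,60)); print(ray(c,318,146,.012),ray(c,316,190,.012),ray(c,317,220,.012)); print('white',ray(c,216,222,.008))
print('tipbl',ray(c,319,132,.012),'tiphook',ray(c,318,238,.003))
E
```

```text
[(array([446.4, 281.6]), array([ 20.3, 110.9]), 'dir', array([-0.676,  0.737]), 'yaw', 2.313, 'prof', [17.0, 19.0, 18.0, 8.0, 8.0, 7.0, 8.0, 19.0, 20.0, 17.0], 1112)]
[0.47549072 0.25080802 0.012     ] [0.44736511 0.28466579 0.012     ] [0.42484597 0.30793732 0.012     ]
white [0.50095194 0.38259721 0.008     ]
tipbl [0.48367414 0.24041758 0.012     ] tiphook [0.40749607 0.32547936 0.003     ]
```

Emit:
jog_arm(moves=[0,0,-30,0,0,0,-60,0,0,0,-90,0,0,0,-112,0,0,0,-125,0,0,0,-131,0,0,0,-134,0,0,0,-134,0,0,0,-134,0])

```text
t: 36.97
ee_pos: [0.4469, 0.2824, 0.0077]
orientation: [0.256, -0.255, 0.66, -0.659]
force: [0.3, 0.1, -0.1]
grip_width: 0.354
```

Emit:
jog_arm(moves=[0,0,0,0,0,0,0,0,0,0,0,0,0,0,0,0,0,0,0,0,0,0,0,0], fingers=-1)

```text
t: 37.47
ee_pos: [0.4466, 0.2824, 0.0075]
orientation: [0.256, -0.255, 0.659, -0.659]
force: [-0.9, -0.4, 5.3]
grip_width: 0.107
```

```bash
python3 w.py w22
```

```text
phi -2.402250726925839 [0.4466 0.2824 0.0075] [ 0.935  0.371 -0.568  0.    -0.631 -0.196] 0.107 37.4667
```

View pics/w22.png

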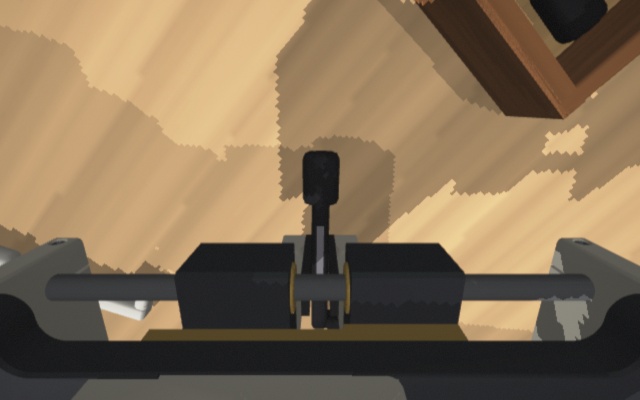

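Emit:
jog_arm(moves=[0,0,15,0,0,0,40,0,0,0,75,-0.1,0,0,105,-0.22,2,-15,110,-0.34,4,-30,110,-0.46,6,-45,110,-0.58,9,-60,110,-0.7,12,-75,110,-0.82,15,-90,110,-0.94,18,-105,110,-1.06,21,-122,110,-1.18,24,-140,110,-1.3,27,-157,110,-1.42,30,-175,110,-1.54,33,-192,110,-1.66,35,-210,110,-1.78,38,-227,110,-1.9,41,-240,110,-2.02,41,-247,110,-2.14])

```text
t: 39.18
ee_pos: [0.4873, 0.0338, 0.1167]
orientation: [0.458, -0.458, -0.539, 0.539]
force: [-0.2, 0.0, 0.1]
grip_width: 0.109
```

Emit:
jog_arm(moves=[0,0,0,-0.12,0,0,0,-0.215,0,0,0,-0.215,0,0,0,-0.215])

```text
t: 39.52
ee_pos: [0.4872, 0.035, 0.1168]
orientation: [0.51, -0.51, -0.489, 0.489]
force: [-0.6, 0.3, 0.3]
grip_width: 0.105
```

```bash
python3 w.py w23; python3 both.py 23 |grep phi
```

```text
phi 1.5285550295656465 [0.4872 0.035  0.1168] [ 0.475  0.157 -0.541 -0.    -0.873 -2.088] 0.105 39.5167
phi 1.5291534938549538 [0.4872 0.0351 0.1168] [ 0.475  0.157 -0.541 -0.    -0.873 -2.088] 0.106 39.5667
```

View pics/w23.png

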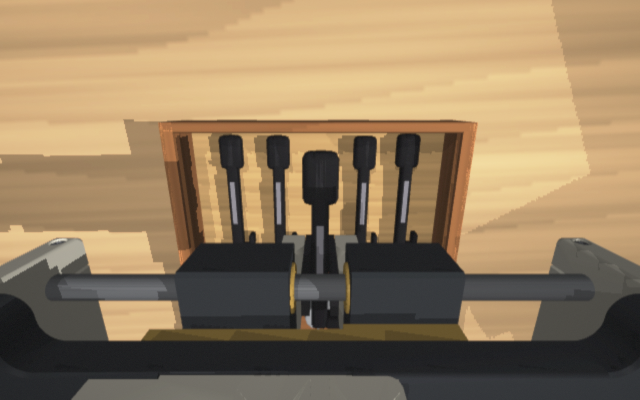

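View pics/v23.png

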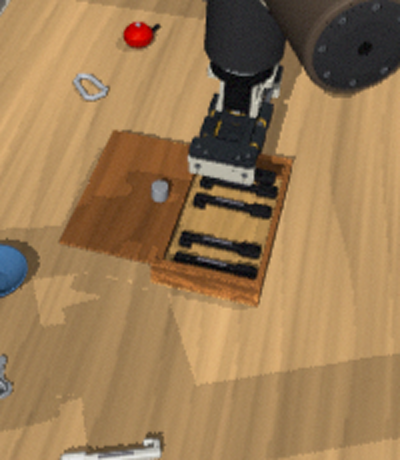

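```bash
python3 - <<'E'
from h import *
import pickle
c=pickle.load(open('w23.pkl','rb'))
for n,u,v,z in [('held bl tip',320,152,.121),('held sh',320,220,.121),('A tip',231,137,.017),('A sh',235,205,.017),('in tip',278,137,.017),('in sh',279,205,.017),('B tip',366,137,.017),('B sh',364,205,.017),('D tip',408,137,.017),('D sh',403,205,.017),('wall back in',320,132,.040)]:
    P=ray(c,u,v,z); print(n,loc(P))
E
```

```text
held bl tip [-61.5   1.2]
held sh [-23.5   1.3]
A tip [-58.7 -75.1]
A sh [  3.  -76.7]
in tip [-58.7 -34.7]
in sh [  2.9 -36.2]
B tip [-58.9  40.9]
B sh [ 2.7 42.1]
D tip [-59.  77.]
D sh [ 2.7 78. ]
wall back in [-65.    1.3]
```

Emit:
jog_arm(moves=[2,1,-30,0,2,1,-60,0,2,1,-80,0,2,1,-92,0,2,1,-99,0,2,1,-103,0,2,1,-105,0,2,1,-105,0])

```text
t: 40.33
ee_pos: [0.4896, 0.0363, 0.0127]
orientation: [-0.511, 0.511, 0.489, -0.489]
force: [0.1, 0.7, -0.9]
grip_width: 0.107
```

Emit:
jog_arm(moves=[0,0,0,0,0,0,0,0,0,0,0,0,0,0,0,0,0,0,15,0,0,0,40,0,0,0,75,0,0,0,105,0,0,0,130,0,-30,0,150,0,-40,0,150,0,-40,0,150,0], fingers=-0.66)

```text
t: 41.33
ee_pos: [0.4478, 0.036, 0.1631]
orientation: [-0.511, 0.511, 0.49, -0.488]
force: [-0.6, 0.0, -0.6]
grip_width: 0.17
```

```bash
python3 w.py w24; python3 both.py 24 |grep phi
```

```text
phi 1.5257383530557695 [0.4478 0.036  0.1631] [ 5.210e-01  3.500e-02 -5.580e-01 -1.000e-03 -9.760e-01 -2.136e+00] 0.17 41.3333
phi 1.5262837457973517 [0.4487 0.0361 0.1624] [ 0.52   0.037 -0.557 -0.    -0.975 -2.135] 0.169 41.3833
```

View pics/w24.png

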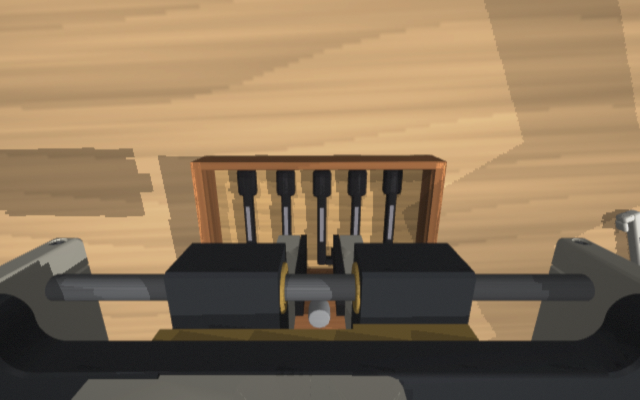

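View pics/v24.png

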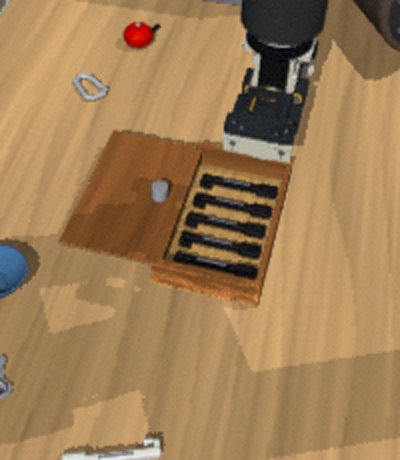

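Emit:
jog_arm(moves=[10,0,0,0.12,20,-1,0,0.24,30,-1,0,0.36,42,-2,0,0.48,54,-2,0,0.6,66,-3,0,0.72,78,-4,0,0.84,90,-5,0,0.96,102,-5,0,1.08,114,-6,0,1.2,126,-6,0,1.32,137,-7,0,1.44,137,-7,0,1.571,137,-7,0,1.571,137,-7,0,1.571,137,-7,0,1.571], fingers=0)

```text
t: 42.82
ee_pos: [0.5861, 0.0289, 0.1609]
orientation: [0.018, -0.017, -0.707, 0.707]
force: [0.2, -0.1, 0.6]
grip_width: 0.501
```

```bash
python3 w.py w25
```

```text
phi 3.092391717879823 [0.5861 0.0289 0.1609] [ 0.382  0.267 -0.278 -0.    -1.028 -0.431] 0.501 42.8167
```

View pics/w25.png

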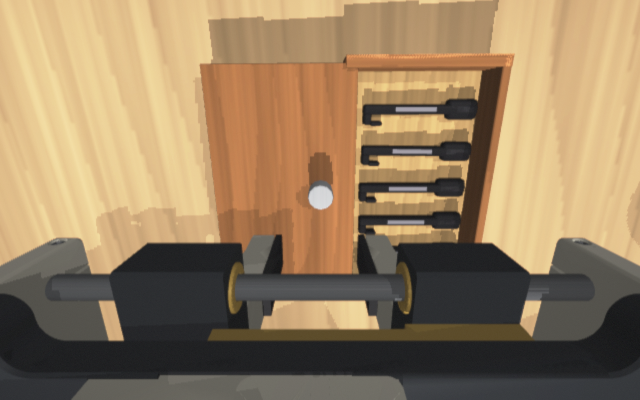

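Emit:
jog_arm(moves=[-1,1,-30,0,-1,1,-60,0,-1,1,-85,0,-1,1,-100,0,-1,1,-110,0,-1,1,-115,0,-1,1,-117,0,-1,1,-117,0])

```text
t: 43.53
ee_pos: [0.5857, 0.0302, 0.0453]
orientation: [-0.016, 0.016, 0.707, -0.707]
force: [-0.1, 0.5, 0.2]
grip_width: 0.499
```

Emit:
jog_arm(moves=[0,0,0,0,0,0,0,0,0,0,0,0,0,0,0,0,0,0,0,0,0,0,0,0], fingers=-1)

```text
t: 44.03
ee_pos: [0.5855, 0.0302, 0.0456]
orientation: [-0.016, 0.016, 0.707, -0.707]
force: [-3.1, 1.6, 5.6]
grip_width: 0.265
```

Emit:
jog_arm(moves=[-6,0,0,0,-14,1,0,0,-22,1,0,0,-30,1,0,0,-38,2,0,0,-46,2,0,0,-54,2,0,0,-62,3,0,0,-70,3,0,0,-78,4,0,0,-86,4,0,0,-94,4,0,0,-100,5,0,0,-105,5,0,0,-105,5,0,0])

```text
t: 45.28
ee_pos: [0.479, 0.0348, 0.0455]
orientation: [0.016, -0.016, -0.707, 0.707]
force: [-2.4, -1.4, 10.3]
grip_width: 0.256
```

```bash
python3 both.py 26|grep phi; python3 -c "
from h import *
print(observe()['force'])"
```

```text
phi 3.096910253356807 [0.479  0.0348 0.0455] [ 0.483  0.246 -0.639  0.    -0.686 -0.528] 0.256 45.2833
[-0.75561685 -1.24566559 11.33472779]
```

View pics/v26.png

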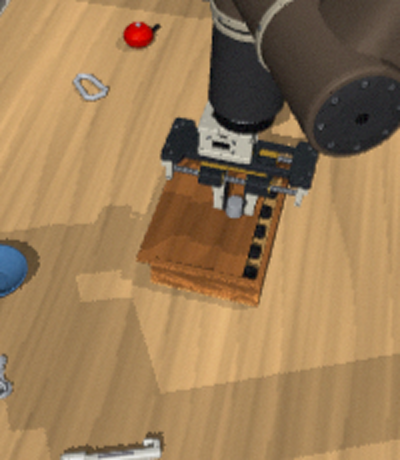

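Emit:
jog_arm(moves=[-3,0,0,0,-6,0,0,0,-9,0,0,0,-12,0,0,0,-15,1,0,0,-15,1,0,0])

```text
t: 45.88
ee_pos: [0.4653, 0.0354, 0.0455]
orientation: [0.015, -0.016, -0.707, 0.707]
force: [2.7, -6.6, 7.4]
grip_width: 0.262
```

Emit:
jog_arm(moves=[-1,0,0,0,-2,0,0,0,-3,0,0,0,-4,0,0,0,-4,0,0,0])

```text
t: 46.3
ee_pos: [0.4609, 0.0356, 0.0454]
orientation: [0.016, -0.016, -0.707, 0.707]
force: [0.3, -4.3, 8.9]
grip_width: 0.26
```

Emit:
jog_arm(moves=[-1,0,0,0,-2,0,0,0,-3,0,0,0,-3,0,0,0])

```text
t: 46.63
ee_pos: [0.4603, 0.0358, 0.0456]
orientation: [0.014, -0.017, -0.707, 0.707]
force: [13.2, -10.5, -3.3]
grip_width: 0.26
```

Emit:
jog_arm(moves=[-1,0,0,0,-2,0,0,0,-2,0,0,0])

```text
t: 46.88
ee_pos: [0.4602, 0.0359, 0.0457]
orientation: [-0.013, 0.018, 0.707, -0.707]
force: [22.8, -15.6, -11.1]
grip_width: 0.258
```

Emit:
jog_arm(moves=[2,0,0,0,4,0,0,0,4,0,0,0])

```text
t: 47.13
ee_pos: [0.4605, 0.0356, 0.0454]
orientation: [0.016, -0.016, -0.707, 0.707]
force: [1.5, -3.8, 8.6]
grip_width: 0.264
```

Emit:
jog_arm(moves=[0,0,0,0,0,0,0,0,0,0,0,0,0,0,0,0,0,0,30,0,0,0,60,0,0,-40,100,0,0,-80,130,0,0,-120,150,0,0,-150,150,0,0,-180,150,0,0,-200,150,0,0,-200,150,0], fingers=0)

```text
t: 48.22
ee_pos: [0.4596, -0.1668, 0.1947]
orientation: [0.017, -0.017, -0.707, 0.707]
force: [-0.2, -0.2, -0.8]
grip_width: 0.498
```

```bash
python3 both.py 27|grep phi; cp pics/sc27.png /tmp/; python3 -c "
import cv2
a=cv2.imread('pics/s27.png')[160:340,240:420]; cv2.imwrite('pics/e1.png',cv2.resize(a,None,fx=3.3,fy=3.3,interpolation=cv2.INTER_CUBIC))
a=cv2.imread('pics/sc27.png'); cv2.imwrite('pics/e2.png',cv2.resize(a[145:245,262:382],None,fx=6,fy=6,interpolation=cv2.INTER_CUBIC))"
```

```text
phi 3.0931421440260016 [ 0.4596 -0.1668  0.1947] [ 0.055  0.075 -0.434  0.    -1.062 -0.103] 0.498 48.2167
```

View pics/e1.png

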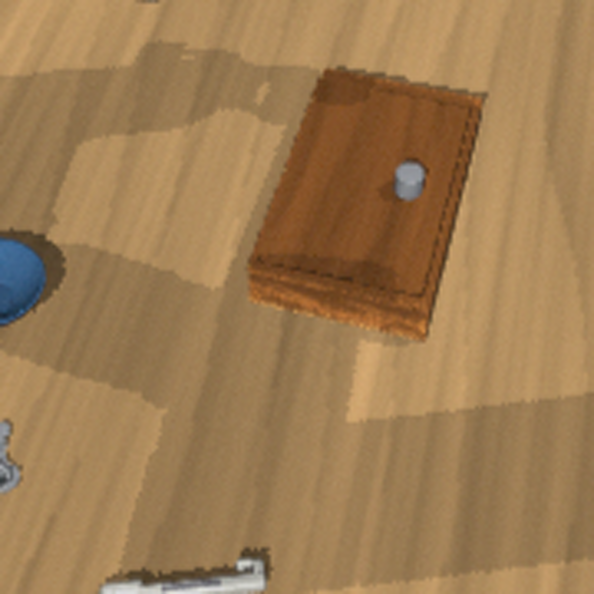

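View pics/e2.png

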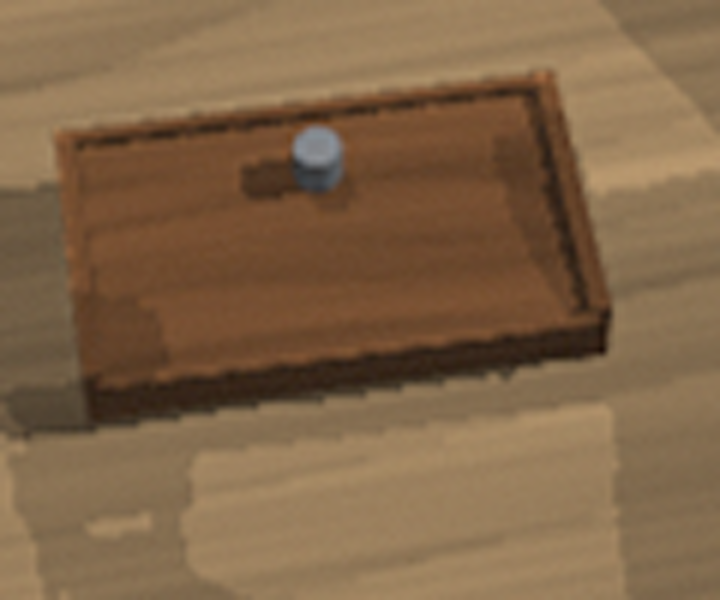

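View pics/sc27.png

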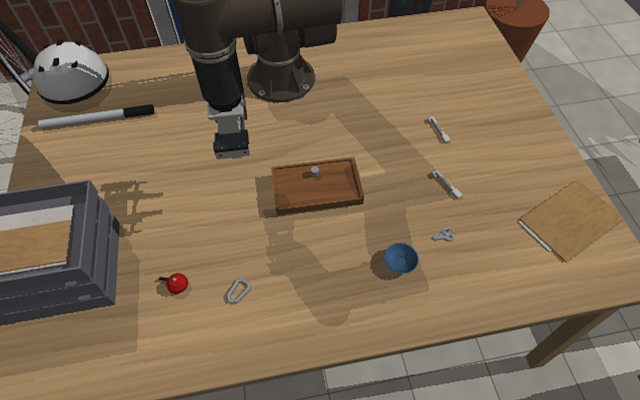

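The lid is flush at the mouth, the bench has no levers left, and the dish, bell, carabiner, keys and white look-alikes are where they started.

```bash
python3 -c "
from workcell import close_job
print(close_job())"
```

```text
the job is handed in; nothing more can be done
None
```

The job is handed in at about 48 s of the 200 s allowed. All five tyre levers are in the case, lying flat along its short way with their hooks at the mouth, and the lid is fully shut.

- **What I did:** I slid the lid out to its stop, turned round the lever already inside, and laid the four bench levers in beside it. I then pushed the lid home by its knob.
- **One upset:** the inside lever got knocked about 28 mm sideways after I had placed it. I set it back in line between the others.
- **Last look before shutting:** five levers, about 36 to 40 mm apart, blade ends at the closed end.
- **Lid checks:** it travelled 125 mm and stopped firm, pushing back 13 N and then 23 N with no further movement. The final pictures show its edge flush with the mouth.
- **Other things:** the final picture shows the dish, bell, carabiner, keys and both white look-alikes where they started. I compared those by eye and did not measure them.
- **Small disagreement:** camera estimates of lever positions differed by up to about 5 mm between views, but every grasp closed on the shaft. No check failed.

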